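Set the guarded trim knob of the filling machine

TASK

The filler's dose trim sits under the green flip guard. Flip that guard up and back until it leans open by itself on its stop, then turn the black knob beneath it clockwise until its white pointer stands at the red mark, and leave the guard open for the test fill. The orange-guarded unit is another setting: leave it shut.

Things in the scene. Friction and masses are not known exactly. Their poses are not given: they have to be found in the camera images.
- green_unit: Fixed grey trim box 150 (x) x 110 (y) x 50 mm high; on top a knob under a green see-through flip guard. A twin with an orange guard stands near it. Origin: centre of its underside, on the desk; x from its tab end (front) to its hinge end, y left, z up; all mm below are in this frame. Red set mark painted on top at x 20..34, y 0. With the guard fully open nothing of it is above z 165 or before x 53.
- green_guard (a joint): Guard, rad: 0 shut, 2.2 open, leaning back on its stop. Hinge line along y at x 58, z 53.5. Shut it covers x -62..58, y -48..48, top z 94.5. Solid green tab juts from its front: x -96..-62, 18 wide (y), 12 thick, grip point x -80, y 0, z 83.5, free beneath and beside; pinched across y from above it pivots in the fingers. 0.12 kg, loose hinge: falls shut below 1.0, falls open by itself above 1.4.
- green_knob (a joint): Black knob, rad, clockwise from above, 0 to 3.14. Upright axis at x -7, y 0. Disc 47 across, up to z 57.5; on it a bar 14 thick, 44 long, z 57.5..82.5. The half of the bar with the white line is the pointer: to +y (left) at 0, to +x (the red mark) at 1.57. Starts at 0.3 to 0.8. Turns with about 0.04 N m and stays where left.
- orange_guard (a joint): Guard of the other unit (same shape, orange), rad: 0 shut. To be left shut.
Mind the look-alikes: they are no part of the job. What is shaped like the green_unit but purple is not meant.

How it is judged:
By the outcome, as a careful person would: the job done as asked, in the order asked, and still so for the second after the job is handed in, with the robot touching nothing.
It also fails if it takes over 51 s, if anything falls off the work surface, if the arm or the gripper's body presses on something with over 40 N, if the wrist force passes 120 N, or if a joint passes its speed limit or range.

ROBOT

A 6-joint arm with a two-finger parallel gripper is mounted at the origin on a cart in front of the work surface, level with it; the furniture and walls round the work are solid. World frame = base frame: x ahead of the robot, y to its left, z up, the work surface at z = 0. Lengths are in mm, angles in rad, forces in N, time in s.
With the tool pointing down it reaches from about 350 to 775 mm from the base axis. Payload 7.3 kg.
Tool frame: the origin (TCP) lies on the centre line of the jaws, within the pads' length; the fingertips stand 22 mm ahead of it and the grasp point (between the pads) lies 3 mm ahead of it; x points along the fingers, z is the direction in which the jaws open and shut, and the axes are right-handed (so a half turn about x gives the same grasp; the last joint's range is limited). The gripper opens to 92 mm and grips with 3 to 60 N. Pads are 19 mm wide; open, the fingers measure 130 mm over their backs; the gripper's body (75 mm by 190 mm) begins 47 mm behind the grasp point.
Start: joints at [-1.412, 0.342, 1.524, -0, 1.275, -0.146], TCP at [157.576, -500.812, 248.741] pointing down, gripper open.
Joint ranges: [-2.53, 2.53], [-0.77, 2.02], [0.04, 2.7], [-1, 4.14], [0.28, 2.66], [-3.11, 3.11]. Speed limits (rad/s): [2.57, 2.57, 3.14, 3.14, 3.14, 3.14].

INTERFACE

Orientations are given as [roll, pitch, yaw] about the fixed x, y, z axes, in that order (R = Rz(yaw) Ry(pitch) Rx(roll)).
In Python, from plant import readout, imaging, bot gives the robot as it stands.
- The arm moves only by the tool arm_command, never from a script. Its argument "plan" is a list of rows, each an object of numbers: "tx", "ty", "tz": the shift along the tool's x, y, z in cm; "wx", "wy", "wz": the turn, a rotation vector about the tool's x, y, z in rad; "jaw": the opening, from -1 (shut) to 1 (fully open). In form: [{"tx": .., "ty": .., "tz": .., "wx": .., "wy": .., "wz": .., "jaw": ..}, ...]. A call has 1 to 20 rows; each row shifts and turns the commanded pose from where the row before left it, along the tool's axes as they then stand; what a row does not reach is not made up. A row lasts 1/10 s, in which the tool goes at most 50 mm and 8.59 degrees, less where a joint would pass 70% of its speed; a pose out of reach is approached as far as the arm can. A call with a gripper value outside its range is refused whole. The fingers move at their own pace and stop on an object; the grip force is fixed at half the most. Time passes only in rows, so rows that do not move let the fingers close. It gives the time, the measured TCP pose, the force and the opening at its end, in the units of the state.
- readout.get_obs(): the state, without advancing time (a new reading comes with each control period).
- imaging.capture(name): name is "side" or "top"; returns the picture (480x640x3 uint8, blue, green, red); there is no depth.
- imaging.get_calibration(name): a dict with "fx", "fy", "cx", "cy" (pixels), "dist" ([k1, k2, p1, p2, k3] as OpenCV has them; the pictures are not rectified), "position" and "rotation" of the camera in the world. Camera axes: x right, y up, looking along -z (the intrinsics and any distortion apply to the point x, -y, -z); pixel columns grow to the right and rows downward; lengths in mm; the calibration is good to about 2 mm. A picture is of the moment at which its call begins. get_calibration takes no time and is no camera call.
- bot.close_job(): hands the job in, once; it reports no verdict.
The state is a dict: "time": time; "joint_positions": joint angles; "dq": joint speeds; "tau": joint torques, N m; "tool_pos": TCP position; "tcp_rot": TCP orientation; "contact_force": force on the tool from outside, world axes, zero at the start; "moment": the same for the moment, N m; "grip_width": finger opening in mm.
Only numpy, scipy, OpenCV 4.12 (cv2) and the standard library are available. Lean on these libraries where they do the work, as an engineer would, in place of code of your own. Each camera call takes 0.05 s, during which the arm holds its last target.

## Working session

There is one attempt and no reset: what is moved stays moved. The work goes in short steps, Python scripts to look and compute and a tool call to move; the robot and the scene stay as the last step left them, time stands still between calls to the robot, and variables do not carry over. Pictures are saved under pics/ and viewed, and the job is handed in when it is done.

Besides the shell and the picture viewer there is one more tool, called after "Request:" by a JSON object that holds its "fn" and its "kwargs", one argument or row to a line. arm_command: Moves the arm, as the interface text tells. Its arguments: {"type":"object","properties":{"plan":{"type":"array"}},"required":["plan"]}

```bash
ls; mkdir -p pics; python3 - <<'E'
from plant import readout, imaging, bot
import cv2
o=readout.get_obs();print(o)
for n in("side","top"):
    print(n,imaging.get_calibration(n)); cv2.imwrite(f"pics/{n}0.png",imaging.capture(n))
E
```

```text
pics
{'time': 0.0, 'joint_positions': array([-1.41203687e+00,  3.42726600e-01,  1.52500208e+00, -7.90084825e-06,
        1.27542120e+00, -1.45996105e-01]), 'dq': array([ 0.00074849,  0.00032491, -0.00030059,  0.0005841 , -0.0017148 ,
        0.00117722]), 'tau': array([-9.64684477e-05, -4.31239057e+01, -2.44218546e+01,  7.18376599e-02,
        5.60569740e-02, -1.14897407e-04]), 'tool_pos': array([ 157.49275261, -500.42820929,  248.04814943]), 'tcp_rot': array([3.00044816, 1.56923909, 1.7344097 ]), 'contact_force': array([0.22805874, 0.46106456, 0.28825822]), 'moment': array([0.0736055 , 0.00153539, 0.02428698]), 'grip_width': 91.73051608259935}
side {'fx': 531.5394630832301, 'fy': 531.5394630832301, 'cx': 311.36456605198094, 'cy': 244.98774154637812, 'dist': array([-0.05630108,  0.        ,  0.        ,  0.        ,  0.        ]), 'position': array([ 448.75319722, -752.95329808,  607.66950615]), 'rotation': array([ 0.86593712,  0.02209027, -0.24424785])}
top {'fx': 604.5160604990976, 'fy': 604.5160604990976, 'cx': 318.57422974598563, 'cy': 227.1383694948318, 'dist': array([-0.20453161,  0.        ,  0.        ,  0.        ,  0.        ]), 'position': array([ 383.15735689,  -93.29036967, 1132.23292925]), 'rotation': array([ 0.19347504,  0.00605608, -1.58602272])}
```

View pics/side0.png

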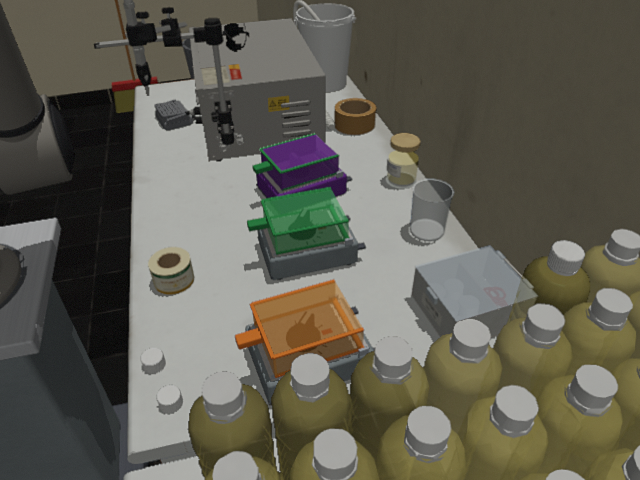

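View pics/top0.png

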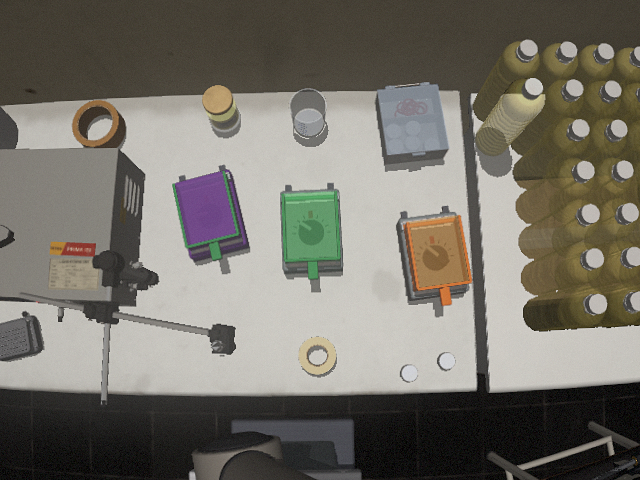

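The side view shows a green unit at (310,230), purple at (300,170), orange at (305,330). Candidates in the top view:
- **Green guard:** (311,230), all green with tab at (313,270). This is the one I want.
- **Purple twin:** (210,212), with green trim and tab at (215,250). Look-alike.
- **Orange unit:** (435,255), tab at (446,296). Leave it shut.

Next is a close crop and the measurements.

```bash
cat > h.py <<'E'
import numpy as np,cv2
from scipy.spatial.transform import Rotation as Ro
from plant import readout, imaging, bot
def cal(n):
    c=imaging.get_calibration(n);K=np.array([[c['fx'],0,c['cx']],[0,c['fy'],c['cy']],[0,0,1]])
    return K,np.array(c['dist']),np.array(c['position']),Ro.from_euler('xyz',c['rotation']).as_matrix()
def ray(n,uv):
    K,d,p,R=cal(n);q=cv2.undistortPoints(np.array(uv,float).reshape(-1,1,2),K,d).reshape(-1,2)
    return p,(R@np.c_[q[:,0],-q[:,1],-np.ones(len(q))].T).T
def onz(n,uv,z):
    p,r=ray(n,uv);return p+r*((z-p[2])/r[:,2])[:,None]
def proj(n,P):
    K,d,p,R=cal(n);q=(np.array(P,float).reshape(-1,3)-p)@R;q=q*[1,-1,-1]
    return cv2.projectPoints(q,np.zeros(3),np.zeros(3),K,d)[0].reshape(-1,2)
E
python3 - <<'E'
from h import *
a=cv2.imread('pics/top0.png');b=cv2.imread('pics/side0.png')
cv2.imwrite('pics/c1.png',np.hstack([cv2.resize(a[175:295,265:365],(500,600),interpolation=cv2.INTER_CUBIC)]))
cv2.imwrite('pics/c2.png',cv2.resize(b[180:280,240:370],(780,600),interpolation=cv2.INTER_CUBIC))
h=cv2.cvtColor(a,cv2.COLOR_BGR2HSV);m=cv2.inRange(h,(50,100,40),(80,255,255));m[:,:260]=0
ys,xs=np.nonzero(m);print(xs.min(),xs.max(),ys.min(),ys.max())
for y in range(180,285,3):
    x=np.nonzero(m[y])[0]
    if len(x):print(y,x.min(),x.max(),len(x))
E
```

```text
282 340 191 278
192 335 336 2
195 282 336 21
198 282 336 54
201 282 336 4
204 282 337 7
207 282 337 7
210 282 337 6
213 282 337 6
216 282 337 7
219 283 337 5
222 283 338 22
225 283 338 23
228 283 338 23
231 283 338 29
234 283 338 30
237 283 338 27
240 283 339 27
243 283 339 17
246 284 339 6
249 284 339 5
252 284 339 4
255 284 340 6
258 284 339 47
261 285 294 10
264 308 316 9
267 308 317 10
270 308 317 10
273 308 317 10
276 308 317 10
```

View pics/c1.png

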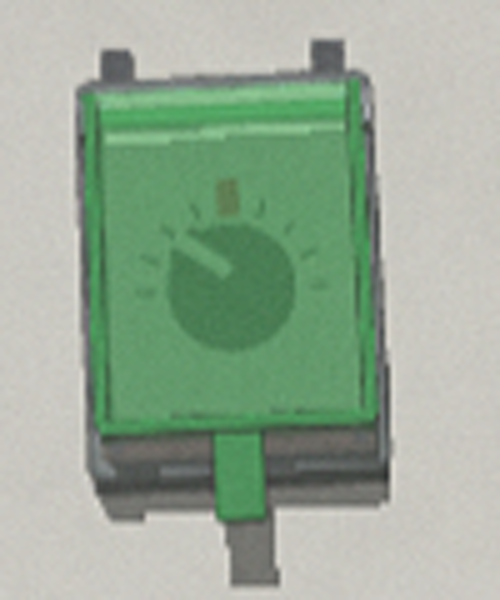

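View pics/c2.png

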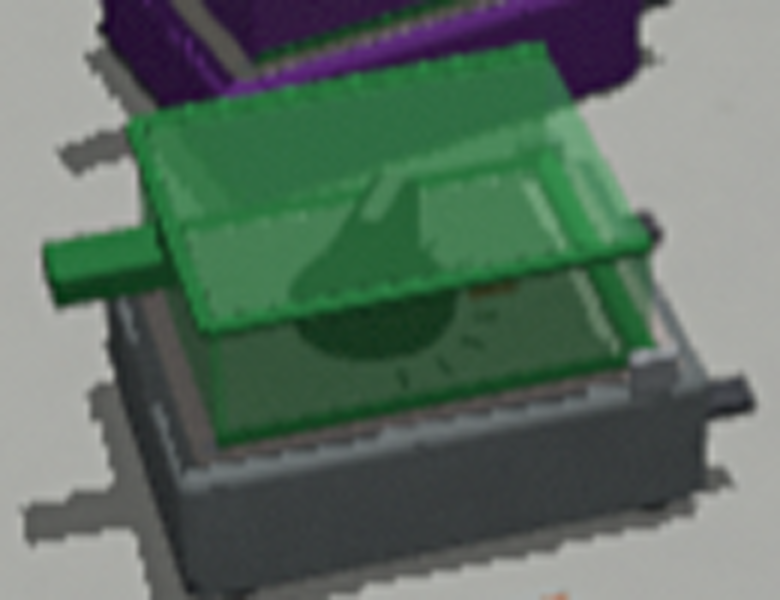

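The choice is confirmed: solid green guard over a grey box. In the crop the pointer runs toward the upper left, from (230,272) to (175,235). I'll compute the unit's pose from the cast rays.

```bash
python3 - <<'E'
from h import *
c=lambda u,v:(265+u/5-.4,175+v/5-.4)
tip=onz('top',[c(219,520),c(267,520)],89.5)
fc=onz('top',[c(100,432),c(376,423)],94.5)
sideL=onz('top',[c(82,100),c(100,432)],94.5); sideR=onz('top',[c(362,80),c(376,423)],94.5)
print(tip,fc,'\nL',sideL,'\nR',sideR)
t=tip.mean(0);f=fc.mean(0)
for d in (fc[0]-fc[1],):print('y-dir yaw',np.arctan2(-d[0],d[1]),np.linalg.norm(d))
knob=onz('top',[c(233,288)],57.5);mark=onz('top',[c(227,197)],50);print(knob,mark,t,f)
# side view check of tab tip
cs=lambda u,v:(240+u/6-.4,180+v/6-.4)
print('side tip top corners',onz('side',[cs(45,245),cs(55,275)],89.5))
E
```

```text
[[497.02088295 -71.08742246  89.5       ]
 [496.76199541 -87.71023258  89.5       ]] [[ 527.72308397  -30.31695096   94.5       ]
 [ 529.35655811 -126.00690976   94.5       ]] 
L [[646.36226933 -24.45564321  94.5       ]
 [527.72308397 -30.31695096  94.5       ]] 
R [[ 651.97111819 -123.74609242   94.5       ]
 [ 529.35655811 -126.00690976   94.5       ]]
y-dir yaw 0.017068828628902393 95.70389988856967
[[584.69368162 -76.50855931  57.5       ]] [[620.06315535 -74.6282644   50.        ]] [496.89143918 -79.39882752  89.5       ] [528.53982104 -78.16193036  94.5       ]
side tip top corners [[500.50886567 -72.66620279  89.5       ]
 [501.09797101 -86.2284745   89.5       ]]
```

```bash
python3 - <<'E'
from h import *
def tri(a,b):
    p,r=ray('top',[a]);q,s=ray('side',[b]);r=r[0];s=s[0]
    k=np.linalg.lstsq(np.c_[r,-s],q-p,rcond=None)[0];A=p+k[0]*r;B=q+k[1]*s
    return ((A+B)/2).round(),np.linalg.norm(A-B).round(1)
for a in [(222,338),(222,330)]:
  for b in [(147,75),(172,112),(145,35),(235,35)]:print(a,b,tri(a,b))
print(tri((105,265),(208,30)),tri((152,280),(235,38)))
o=readout.get_obs();print(Ro.from_euler('xyz',o['tcp_rot']).as_matrix().round(3))
print(onz('top',[(480,390),(530,100),(530,310),(320,395)],200))
R=Ro.from_euler('z',0.033).as_matrix()
P=np.array([[-75,55,0],[-75,-55,0],[-75,55,50],[-75,-55,50],[75,55,50],[75,-55,50],[-7,0,57.5],[-96,9,89.5],[-96,-9,89.5],[-62,48,94.5],[-62,-48,94.5],[58,48,94.5],[58,-48,94.5],[20,0,50],[34,0,50]])@R.T+[593,-76,0]
for n in('top','side'):
  im=cv2.imread(f'pics/{n}0.png')
  x0,y0=(265,175) if n=='top' else (240,180)
  cr=cv2.resize(im[y0:y0+120,x0:x0+130],None,fx=5,fy=5)
  for u in proj(n,P):cv2.circle(cr,tuple(int(v) for v in ((u-[x0,y0]+.5)*5)),4,(0,0,255),1)
  cv2.imwrite(f'pics/chk_{n}.png',cr)
a,b=[cv2.imread(f'pics/chk_{n}.png') for n in('top','side')];cv2.imwrite('pics/chk.png',cv2.resize(np.hstack([a,b]),(800,370)))
E
```

```text
(222, 338) (147, 75) (array([391.,  44., 300.]), np.float64(5.0))
(222, 338) (172, 112) (array([404.,  56., 229.]), np.float64(18.9))
(222, 338) (145, 35) (array([396.,  34., 361.]), np.float64(5.6))
(222, 338) (235, 35) (array([458.,  29., 351.]), np.float64(131.0))
(222, 330) (147, 75) (array([397.,  43., 300.]), np.float64(15.9))
(222, 330) (172, 112) (array([410.,  56., 230.]), np.float64(7.0))
(222, 330) (145, 35) (array([401.,  34., 361.]), np.float64(4.5))
(222, 330) (235, 35) (array([463.,  31., 349.]), np.float64(120.7))
(array([496., 215., 301.]), np.float64(0.8)) (array([504., 142., 304.]), np.float64(60.1))
[[-0.     0.954  0.3  ]
 [ 0.001  0.3   -0.954]
 [-1.     0.    -0.001]]
[[ 306.91684205 -334.47168533  200.        ]
 [ 780.22849759 -453.22035877  200.        ]
 [ 427.51067691 -421.17946505  200.        ]
 [ 306.93556213  -88.64185772  200.        ]]
```

View pics/chk.png

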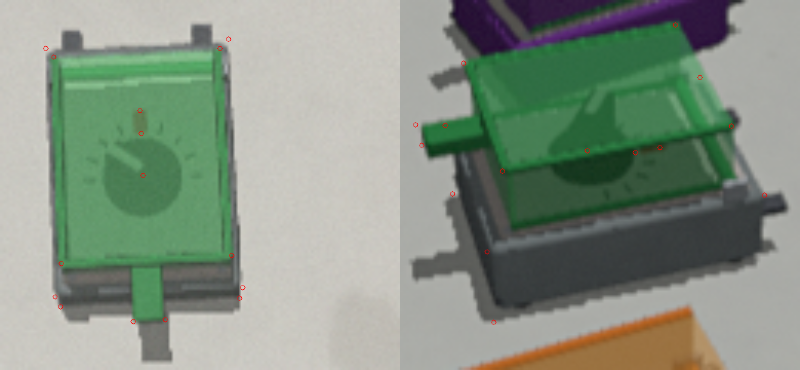

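The top check fits. The side view is off by about 2–3 px, so I'll use a compromise origin near (593.5,-77.5). The stand's hanging clamp is near (395,40), close to where the arm will pass, so I'll look at it.

```bash
python3 - <<'E'
from h import *
a=cv2.imread('pics/top0.png');b=cv2.imread('pics/side0.png')
A=cv2.resize(a[225:425,0:250],(500,400),interpolation=cv2.INTER_CUBIC);B=cv2.resize(b[0:200,80:260],None,fx=2.9,fy=2.9)
cv2.imwrite('pics/st.png',cv2.resize(B,(540,600)));cv2.imwrite('pics/st2.png',cv2.resize(A,(750,600)))
E
```

```text
(no output)
```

View pics/st.png

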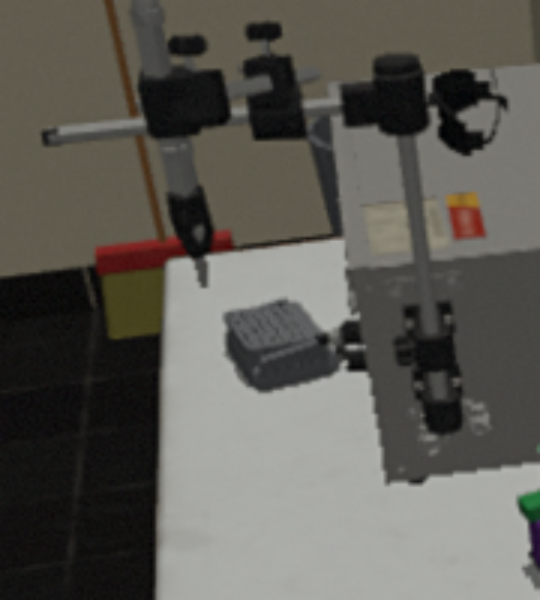

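View pics/st2.png

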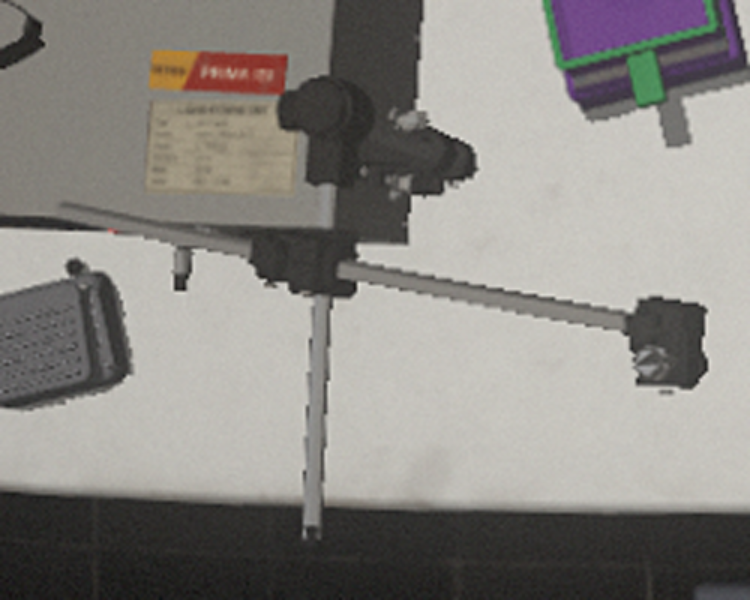

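I read the stand as a hanging instrument near (395,40). The arm plane lies to the right of that, so the path is clear. Now I'll approach above the tab.

Request:
{"fn": "arm_command", "kwargs": {
  "plan": [
    {"wx": 0.136,"jaw": 1},
    {"wx": 0.136,"jaw": 1},
    {"ty": 2.05,"tz": -2.27,"jaw": 1},
    {"ty": 2.05,"tz": -2.27,"jaw": 1},
    {"ty": 2.05,"tz": -2.27,"jaw": 1},
    {"ty": 2.05,"tz": -2.27,"jaw": 1},
    {"ty": 2.05,"tz": -2.27,"jaw": 1},
    {"ty": 2.05,"tz": -2.27,"jaw": 1},
    {"ty": 2.05,"tz": -2.27,"jaw": 1},
    {"ty": 2.05,"tz": -2.27,"jaw": 1},
    {"ty": 2.05,"tz": -2.27,"jaw": 1},
    {"ty": 2.05,"tz": -2.27,"jaw": 1},
    {"ty": 2.05,"tz": -2.27,"jaw": 1},
    {"ty": 2.05,"tz": -2.27,"jaw": 1},
    {"ty": 2.05,"tz": -2.27,"jaw": 1},
    {"ty": 2.05,"tz": -2.27,"jaw": 1},
    {"ty": 2.05,"tz": -2.27,"jaw": 1},
    {"ty": 2.05,"tz": -2.27,"jaw": 1},
    {"ty": 2.05,"tz": -2.27,"jaw": 1},
    {"ty": 2.05,"tz": -2.27,"jaw": 1}
  ]
}}

```text
invalid input at $.plan[0]: expected keys tx, ty, tz, wx, wy, wz, jaw
```

```bash
python3 - <<'E'
from h import *
o=readout.get_obs();print(o['time'],o['tool_pos'],o['joint_positions'].round(3),o['contact_force'],Ro.from_euler('xyz',o['tcp_rot']).as_matrix().round(3))
cv2.imwrite('pics/s1.png',imaging.capture('side'))
E
```

```text
0.1 [ 157.50541199 -500.48891755  248.12124892] [-1.412  0.343  1.525 -0.     1.275 -0.146] [ 0.9417126  -0.43637477 -0.39930274] [[-0.     0.954  0.3  ]
 [ 0.001  0.3   -0.954]
 [-1.     0.    -0.001]]
```

View pics/s1.png

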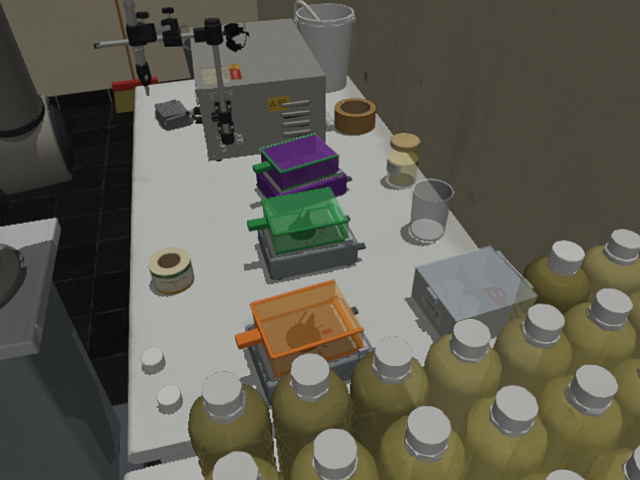

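All keys are required in every row, and the refused call moved nothing: the scene is unchanged.

Request:
{"fn": "arm_command", "kwargs": {
  "plan": [
    {"tx": 0,"ty": 0,"tz": 0,"wx": 0.136,"wy": 0,"wz": 0,"jaw": 1},
    {"tx": 0,"ty": 0,"tz": 0,"wx": 0.136,"wy": 0,"wz": 0,"jaw": 1},
    {"tx": 0,"ty": 2.05,"tz": -2.27,"wx": 0,"wy": 0,"wz": 0,"jaw": 1},
    {"tx": 0,"ty": 2.05,"tz": -2.27,"wx": 0,"wy": 0,"wz": 0,"jaw": 1},
    {"tx": 0,"ty": 2.05,"tz": -2.27,"wx": 0,"wy": 0,"wz": 0,"jaw": 1},
    {"tx": 0,"ty": 2.05,"tz": -2.27,"wx": 0,"wy": 0,"wz": 0,"jaw": 1},
    {"tx": 0,"ty": 2.05,"tz": -2.27,"wx": 0,"wy": 0,"wz": 0,"jaw": 1},
    {"tx": 0,"ty": 2.05,"tz": -2.27,"wx": 0,"wy": 0,"wz": 0,"jaw": 1},
    {"tx": 0,"ty": 2.05,"tz": -2.27,"wx": 0,"wy": 0,"wz": 0,"jaw": 1},
    {"tx": 0,"ty": 2.05,"tz": -2.27,"wx": 0,"wy": 0,"wz": 0,"jaw": 1},
    {"tx": 0,"ty": 2.05,"tz": -2.27,"wx": 0,"wy": 0,"wz": 0,"jaw": 1}
  ]
}}

```text
time: 1.25
tool_pos: [335.8, -289.4, 248.6]
tcp_rot: [-2.385, 1.571, 2.36]
contact_force: [-0.3, 0.3, 0.3]
grip_width: 91.9
```

```bash
python3 - <<'E'
from h import *
o=readout.get_obs();print(o['time'],o['tool_pos'],o['joint_positions'].round(3),o['contact_force'],Ro.from_euler('xyz',o['tcp_rot']).as_matrix().round(3))
cv2.imwrite('pics/s2.png',imaging.capture('side'))
E
```

```text
1.25 [ 335.82342105 -289.40864654  248.58495437] [-0.884  0.192  1.732 -0.     1.217  0.654] [-0.3424909   0.28055428  0.33547742] [[-0.     0.999  0.033]
 [ 0.     0.033 -0.999]
 [-1.    -0.    -0.   ]]
```

View pics/s2.png

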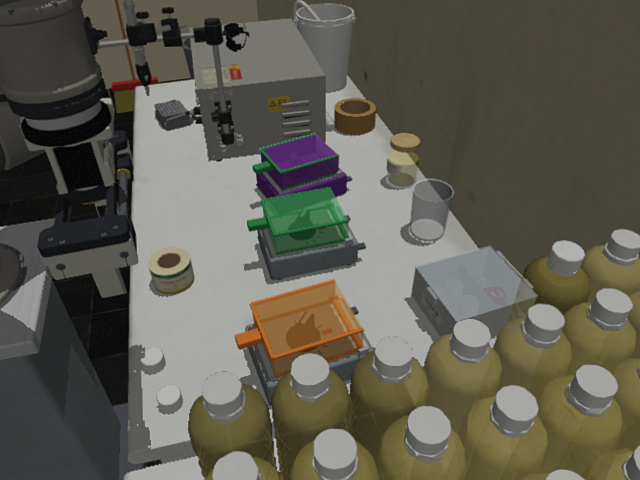

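Request:
{"fn": "arm_command", "kwargs": {
  "plan": [
    {"tx": 0,"ty": 2.05,"tz": -2.26,"wx": 0,"wy": 0,"wz": 0,"jaw": 1},
    {"tx": 0,"ty": 2.05,"tz": -2.26,"wx": 0,"wy": 0,"wz": 0,"jaw": 1},
    {"tx": 0,"ty": 2.05,"tz": -2.26,"wx": 0,"wy": 0,"wz": 0,"jaw": 1},
    {"tx": 0,"ty": 2.05,"tz": -2.26,"wx": 0,"wy": 0,"wz": 0,"jaw": 1},
    {"tx": 0,"ty": 2.05,"tz": -2.26,"wx": 0,"wy": 0,"wz": 0,"jaw": 1},
    {"tx": 0,"ty": 2.05,"tz": -2.26,"wx": 0,"wy": 0,"wz": 0,"jaw": 1},
    {"tx": 0,"ty": 2.05,"tz": -2.26,"wx": 0,"wy": 0,"wz": 0,"jaw": 1},
    {"tx": 0,"ty": 2.05,"tz": -2.26,"wx": 0,"wy": 0,"wz": 0,"jaw": 1},
    {"tx": 0,"ty": 2.05,"tz": -2.26,"wx": 0,"wy": 0,"wz": 0,"jaw": 1},
    {"tx": 3.0,"ty": 0,"tz": 0,"wx": 0,"wy": 0,"wz": 0,"jaw": 1},
    {"tx": 3.0,"ty": 0,"tz": 0,"wx": 0,"wy": 0,"wz": 0,"jaw": 1},
    {"tx": 3.0,"ty": 0,"tz": 0,"wx": 0,"wy": 0,"wz": 0,"jaw": 1},
    {"tx": 0,"ty": 0,"tz": 0,"wx": 0,"wy": 0,"wz": 0,"jaw": 1}
  ]
}}

```text
time: 2.6
tool_pos: [510.5, -80.5, 155.0]
tcp_rot: [-1.892, 1.562, 2.854]
contact_force: [-0.7, 0.7, 0.3]
grip_width: 91.8
```

```bash
python3 - <<'E'
from h import *
o=readout.get_obs();print(o['time'],o['tool_pos'],o['joint_positions'].round(3),o['contact_force'])
a=imaging.capture('side');b=imaging.capture('top')
cv2.imwrite('pics/s3.png',np.vstack([cv2.resize(a[100:400,80:480],(800,600))]));cv2.imwrite('pics/t3.png',cv2.resize(b[130:430,120:520],(800,600)))
E
```

```text
2.6 [510.53004585 -80.54764431 155.02283489] [-0.305  0.428  1.674 -0.     1.048  1.233] [-0.72540775  0.73823227  0.28285248]
```

View pics/s3.png

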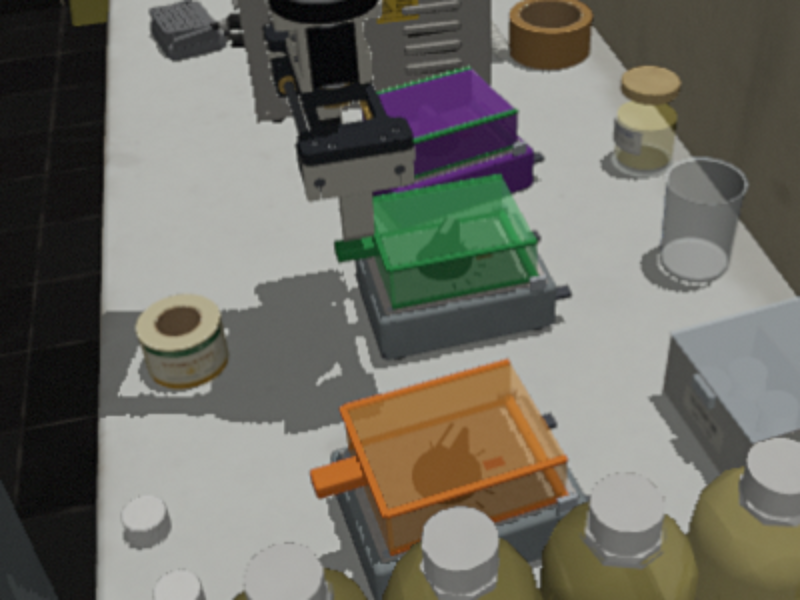

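View pics/t3.png

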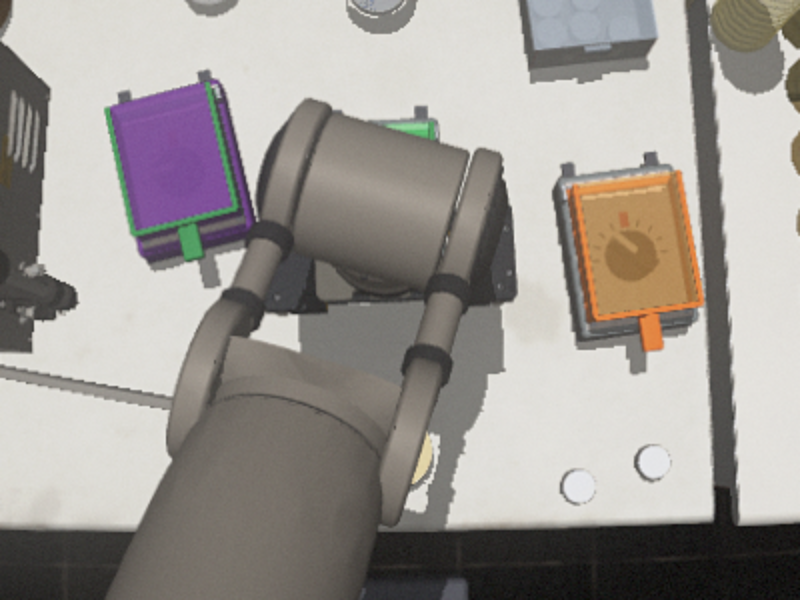

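```bash
python3 - <<'E'
from h import *
a=imaging.capture('side')
cv2.imwrite('pics/s4.png',cv2.resize(a[0:200,60:326],(798,600),interpolation=cv2.INTER_CUBIC))
E
```

```text
(no output)
```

View pics/s4.png

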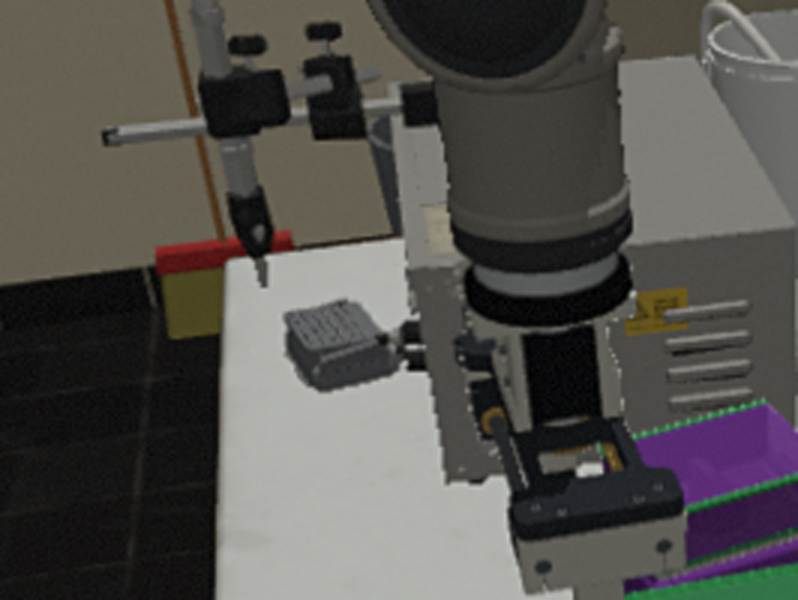

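```bash
python3 - <<'E'
from h import *
p,r=ray('side',[(223,5)])
for y in(-80,-120,-160):
    k=(y-p[1])/r[0,1];print(y,p+k*r[0])
c=lambda u,v:(120+u/2,130+v/2)
for z in (450,500,550):print(z,onz('top',[c(195,405),c(180,450),c(270,235),c(385,190)],z).round())
p,r=ray('side',[(129,0),(133,20)])
for y in(34,44):print(y,[(p+(y-p[1])/q[1]*q).round() for q in r])
print(onz('top',[(217,346)],400),onz('top',[(217,346)],450),onz('top',[(217,346)],500))
E
```

```text
-80 [502.9030867  -80.         421.63394613]
-120 [ 499.68444495 -120.          432.69180471]
-160 [ 496.4658032  -160.          443.74966329]
450 [[398.  24. 450.]
 [373.  33. 450.]
 [494. -18. 450.]
 [519. -84. 450.]]
500 [[397.  16. 500.]
 [373.  24. 500.]
 [486. -23. 500.]
 [510. -85. 500.]]
550 [[396.   7. 550.]
 [374.  14. 550.]
 [478. -29. 550.]
 [500. -86. 550.]]
34 [array([387.,  34., 410.]), array([387.,  34., 383.])]
44 [array([386.,  44., 407.]), array([386.,  44., 380.])]
[[382.61868852  33.67670282 400.        ]] [[382.6554711   25.00684741 450.        ]] [[382.69225369  16.33699199 500.        ]]
```

The forearm fork passes within roughly 15–20 mm of the hanging rod at about (387,38). I'll tilt the tool 0.08 rad to swing the wrist away from it, then descend while watching the forces.

Request:
{"fn": "arm_command", "kwargs": {
  "plan": [
    {"tx": 0,"ty": 0.3,"tz": 0,"wx": 0,"wy": 0.08,"wz": 0,"jaw": 0.2},
    {"tx": 1.4,"ty": 0,"tz": 0.11,"wx": 0,"wy": 0,"wz": 0,"jaw": 0.2},
    {"tx": 1.4,"ty": 0,"tz": 0.11,"wx": 0,"wy": 0,"wz": 0,"jaw": 0.2},
    {"tx": 0,"ty": 0,"tz": 0,"wx": 0,"wy": 0,"wz": 0,"jaw": 0.2},
    {"tx": 0,"ty": 0,"tz": 0,"wx": 0,"wy": 0,"wz": 0,"jaw": 0.2}
  ]
}}

```text
time: 3.25
tool_pos: [516.7, -81.4, 132.1]
tcp_rot: [3.116, 1.492, 1.578]
contact_force: [0.4, -0.3, 0.9]
grip_width: 57.8
```

```bash
python3 - <<'E'
from h import *
o=readout.get_obs();print(o['time'],o['tool_pos'],o['joint_positions'].round(3),o['contact_force'],o['tau'].round(1),Ro.from_euler('xyz',o['tcp_rot']).as_matrix().round(3))
a=imaging.capture('side');
cv2.imwrite('pics/s5.png',cv2.resize(a[0:300,60:460],(800,600),interpolation=cv2.INTER_CUBIC))
E
```

```text
3.25 [516.72291542 -81.40830953 132.06121763] [-0.345  0.471  1.679  0.087  1.02   1.146] [ 0.39202448 -0.34495325  0.92399289] [ -0.1 -44.9 -19.9   0.3   0.1  -0. ] [[-0.001  0.999  0.033]
 [ 0.079  0.033 -0.996]
 [-0.997  0.002 -0.079]]
```

View pics/s5.png

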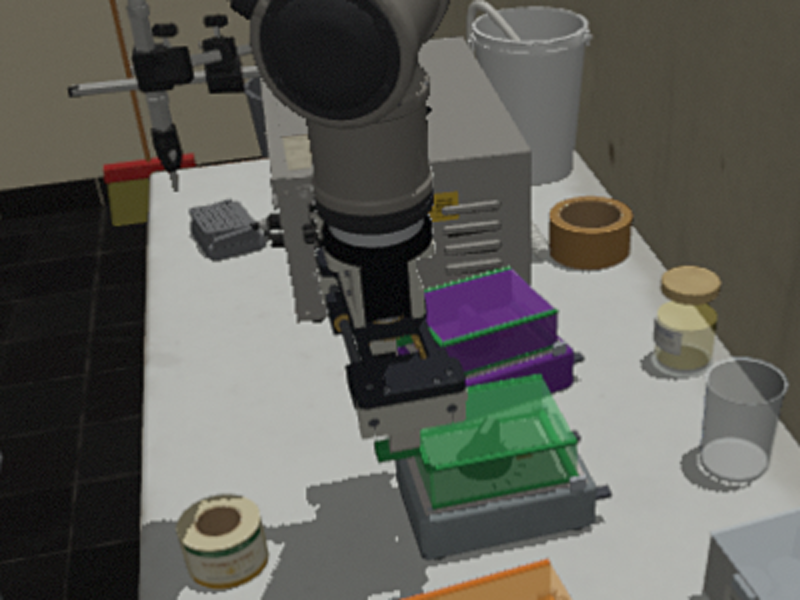

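Request:
{"fn": "arm_command", "kwargs": {
  "plan": [
    {"tx": 0.5,"ty": -0.35,"tz": -0.1,"wx": 0,"wy": 0,"wz": 0,"jaw": 0.2},
    {"tx": 1.0,"ty": 0,"tz": 0.08,"wx": 0,"wy": 0,"wz": 0,"jaw": 0.2},
    {"tx": 1.0,"ty": 0,"tz": 0.08,"wx": 0,"wy": 0,"wz": 0,"jaw": 0.2},
    {"tx": 0.9,"ty": 0,"tz": 0.08,"wx": 0,"wy": 0,"wz": 0,"jaw": 0.2},
    {"tx": 0,"ty": 0,"tz": 0,"wx": 0,"wy": 0,"wz": 0,"jaw": 0.2},
    {"tx": 0,"ty": 0,"tz": 0,"wx": 0,"wy": 0,"wz": 0,"jaw": 0.2}
  ]
}}

```text
time: 3.9
tool_pos: [512.4, -79.9, 96.2]
tcp_rot: [-3.131, 1.491, 1.614]
contact_force: [0.0, 0.7, 0.7]
grip_width: 55.3
```

```bash
python3 - <<'E'
from h import *
o=readout.get_obs();print(o['time'],o['tool_pos'],o['joint_positions'].round(3),o['contact_force'],o['tau'].round(1))
a=imaging.capture('side')
X=o['tool_pos'];R=Ro.from_euler('xyz',o['tcp_rot']).as_matrix()
cr=cv2.resize(a[150:300,200:400],(800,600),interpolation=cv2.INTER_CUBIC)
for s in(-9.5,9.5):
  P=X+R@np.array([22,s,28]); u=proj('side',P)[0];cv2.circle(cr,(int((u[0]-200+.5)*4),int((u[1]-150+.5)*4)),5,(0,0,255),1)
cv2.imwrite('pics/s6.png',cr)
E
```

```text
3.9 [512.36924162 -79.87183775  96.18403617] [-0.345  0.515  1.725  0.092  0.934  1.136] [0.01984907 0.65880747 0.6816917 ] [  0.  -45.6 -18.4   0.3   0.1  -0. ]
```

View pics/s6.png

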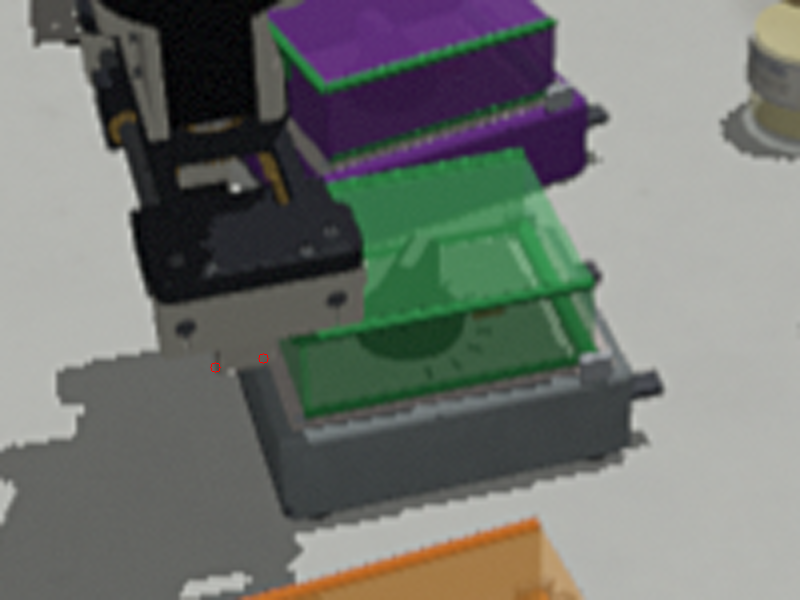

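The body end hides the tab at crop (260,360), but the forces are near zero. Closing on the tab.

Request:
{"fn": "arm_command", "kwargs": {
  "plan": [
    {"tx": 0,"ty": 0,"tz": 0,"wx": 0,"wy": 0,"wz": 0,"jaw": -0.4},
    {"tx": 0,"ty": 0,"tz": 0,"wx": 0,"wy": 0,"wz": 0,"jaw": -0.8},
    {"tx": 0,"ty": 0,"tz": 0,"wx": 0,"wy": 0,"wz": 0,"jaw": -1},
    {"tx": 0,"ty": 0,"tz": 0,"wx": 0,"wy": 0,"wz": 0,"jaw": -1},
    {"tx": 0,"ty": 0,"tz": 0,"wx": 0,"wy": 0,"wz": 0,"jaw": -1},
    {"tx": 0,"ty": 0,"tz": 0,"wx": 0,"wy": 0,"wz": 0,"jaw": -1},
    {"tx": 0,"ty": 0,"tz": 0,"wx": 0,"wy": 0,"wz": 0,"jaw": -1}
  ]
}}

```text
time: 4.65
tool_pos: [512.4, -78.7, 96.8]
tcp_rot: [-3.14, 1.489, 1.605]
contact_force: [0.9, 6.2, 1.7]
grip_width: 18.0
```

```bash
python3 - <<'E'
from h import *
o=readout.get_obs();R=Ro.from_euler('xyz',o['tcp_rot']).as_matrix();print(R.round(3))
ux=np.array([np.cos(.033),np.sin(.033),0]);v=np.array([-139.,30.])
f=lambda t:np.array([v[0]*np.cos(t)+v[1]*np.sin(t),v[1]*np.cos(t)-v[0]*np.sin(t)])
for i in range(20):
    d=f(.085*(i+1))-f(.085*i);print(i,(R.T@(d[0]*ux+[0,0,d[1]])/10).round(2),f(.085*(i+1)).round(0))
E
```

```text
[[-0.003  0.999  0.032]
 [ 0.082  0.033 -0.996]
 [-0.997 -0.    -0.082]]
0 [-1.17  0.3  -0.1 ] [-136.   42.]
1 [-1.14  0.4  -0.09] [-132.   53.]
2 [-1.1   0.5  -0.09] [-127.   64.]
3 [-1.05  0.59 -0.09] [-121.   75.]
4 [-1.    0.68 -0.08] [-114.   85.]
5 [-0.94  0.76 -0.08] [-107.   94.]
6 [-0.87  0.84 -0.07] [-98. 103.]
7 [-0.79  0.91 -0.07] [-89. 111.]
8 [-0.72  0.97 -0.06] [-79. 118.]
9 [-0.63  1.03 -0.05] [-69. 124.]
10 [-0.54  1.08 -0.04] [-58. 130.]
11 [-0.45  1.12 -0.04] [-47. 134.]
12 [-0.35  1.16 -0.03] [-36. 138.]
13 [-0.25  1.18 -0.02] [-24. 140.]
14 [-0.15  1.2  -0.01] [-12. 142.]
15 [-0.05  1.21 -0.  ] [  0. 142.]
16 [0.05 1.21 0.  ] [ 12. 142.]
17 [0.16 1.2  0.01] [ 24. 140.]
18 [0.26 1.18 0.02] [ 36. 138.]
19 [0.35 1.15 0.03] [ 48. 134.]
```

Request:
{"fn": "arm_command", "kwargs": {
  "plan": [
    {"tx": -1.17,"ty": 0.3,"tz": -0.1,"wx": 0,"wy": 0,"wz": 0,"jaw": -1},
    {"tx": -1.14,"ty": 0.4,"tz": -0.09,"wx": 0,"wy": 0,"wz": 0,"jaw": -1},
    {"tx": -1.1,"ty": 0.5,"tz": -0.09,"wx": 0,"wy": 0,"wz": 0,"jaw": -1},
    {"tx": -1.05,"ty": 0.59,"tz": -0.09,"wx": 0,"wy": 0,"wz": 0,"jaw": -1},
    {"tx": -1.0,"ty": 0.68,"tz": -0.08,"wx": 0,"wy": 0,"wz": 0,"jaw": -1},
    {"tx": -0.94,"ty": 0.76,"tz": -0.08,"wx": 0,"wy": 0,"wz": 0,"jaw": -1},
    {"tx": 0,"ty": 0,"tz": 0,"wx": 0,"wy": 0,"wz": 0,"jaw": -1},
    {"tx": 0,"ty": 0,"tz": 0,"wx": 0,"wy": 0,"wz": 0,"jaw": -1}
  ]
}}

```text
time: 5.45
tool_pos: [544.1, -77.7, 160.4]
tcp_rot: [-3.12, 1.489, 1.625]
contact_force: [-2.3, 5.1, -0.4]
grip_width: 18.0
```

```bash
python3 - <<'E'
from h import *
o=readout.get_obs();print(o['time'],o['tool_pos'],o['contact_force'],o['grip_width'])
a=imaging.capture('side')
cv2.imwrite('pics/s7.png',cv2.resize(a[50:350,100:500],(800,600),interpolation=cv2.INTER_CUBIC))
E
```

```text
5.45 [544.06003233 -77.70582131 160.39976623] [-2.34853607  5.12474394 -0.42330163] 17.972596932522745
```

View pics/s7.png

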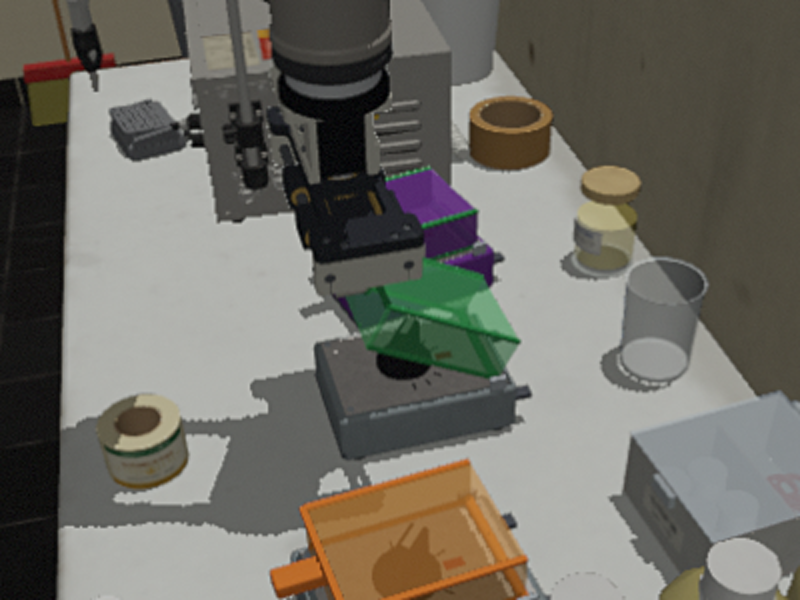

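The guard is lifting and the grip is holding, with low forces. Continuing along the arc.

Request:
{"fn": "arm_command", "kwargs": {
  "plan": [
    {"tx": -0.87,"ty": 0.84,"tz": -0.07,"wx": 0,"wy": 0,"wz": 0,"jaw": -1},
    {"tx": -0.79,"ty": 0.91,"tz": -0.07,"wx": 0,"wy": 0,"wz": 0,"jaw": -1},
    {"tx": -0.72,"ty": 0.97,"tz": -0.06,"wx": 0,"wy": 0,"wz": 0,"jaw": -1},
    {"tx": -0.63,"ty": 1.03,"tz": -0.05,"wx": 0,"wy": 0,"wz": 0,"jaw": -1},
    {"tx": -0.54,"ty": 1.08,"tz": -0.04,"wx": 0,"wy": 0,"wz": 0,"jaw": -1},
    {"tx": -0.45,"ty": 1.12,"tz": -0.04,"wx": 0,"wy": 0,"wz": 0,"jaw": -1},
    {"tx": -0.35,"ty": 1.16,"tz": -0.03,"wx": 0,"wy": 0,"wz": 0,"jaw": -1},
    {"tx": -0.25,"ty": 1.18,"tz": -0.02,"wx": 0,"wy": 0,"wz": 0,"jaw": -1},
    {"tx": 0,"ty": 0,"tz": 0,"wx": 0,"wy": 0,"wz": 0,"jaw": -1}
  ]
}}

```text
time: 6.4
tool_pos: [628.2, -74.8, 207.7]
tcp_rot: [3.134, 1.49, 1.597]
contact_force: [-2.5, 6.0, 7.9]
grip_width: 18.2
```

Request:
{"fn": "arm_command", "kwargs": {
  "plan": [
    {"tx": -0.15,"ty": 1.2,"tz": -0.01,"wx": 0,"wy": 0,"wz": 0,"jaw": -1},
    {"tx": -0.05,"ty": 1.21,"tz": 0,"wx": 0,"wy": 0,"wz": 0,"jaw": -1},
    {"tx": 0.05,"ty": 1.21,"tz": 0,"wx": 0,"wy": 0,"wz": 0,"jaw": -1},
    {"tx": 0.16,"ty": 1.2,"tz": 0.01,"wx": 0,"wy": 0,"wz": 0,"jaw": -1},
    {"tx": 0.26,"ty": 1.18,"tz": 0.02,"wx": 0,"wy": 0,"wz": 0,"jaw": -1},
    {"tx": 0.35,"ty": 1.15,"tz": 0.03,"wx": 0,"wy": 0,"wz": 0,"jaw": -1},
    {"tx": 0,"ty": 0,"tz": 0,"wx": 0,"wy": 0,"wz": 0,"jaw": -1},
    {"tx": 0,"ty": 0,"tz": 0,"wx": 0,"wy": 0,"wz": 0,"jaw": -1}
  ]
}}

```text
time: 7.2
tool_pos: [700.6, -72.3, 202.7]
tcp_rot: [3.076, 1.49, 1.539]
contact_force: [1.2, 6.2, 8.4]
grip_width: 18.4
```

```bash
python3 - <<'E'
from h import *
o=readout.get_obs();print(o['time'],o['tool_pos'],o['contact_force'],o['grip_width'],o['joint_positions'].round(2))
a=imaging.capture('side')
cv2.imwrite('pics/s8.png',cv2.resize(a[50:350,100:500],(800,600),interpolation=cv2.INTER_CUBIC))
E
```

```text
7.2 [700.63311319 -72.29910036 202.67665177] [1.19261905 6.18886372 8.42918561] 18.366159777045155 [-0.24  0.72  1.    0.08  1.43  1.28]
```

View pics/s8.png

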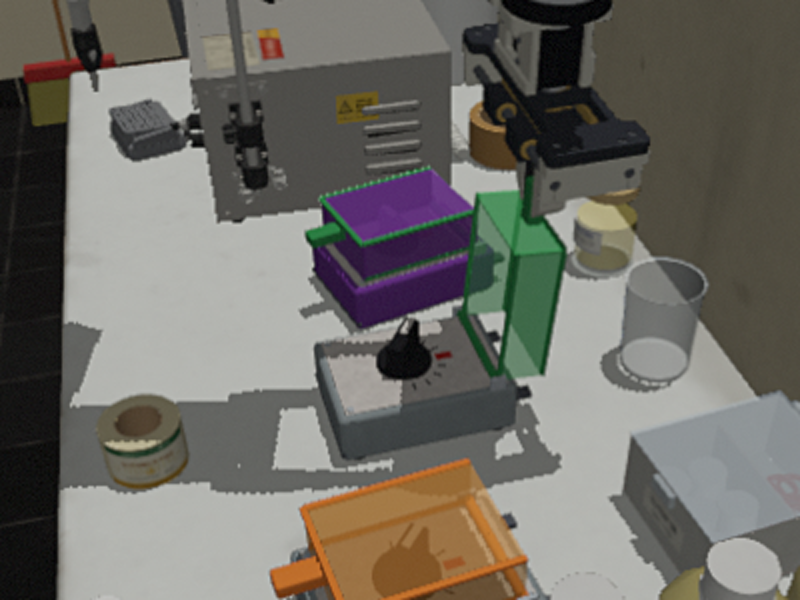

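The guard is past vertical, at about 1.7 rad. Releasing it.

Request:
{"fn": "arm_command", "kwargs": {
  "plan": [
    {"tx": 0,"ty": 0,"tz": 0,"wx": 0,"wy": 0,"wz": 0,"jaw": 0.3},
    {"tx": 0,"ty": 0,"tz": 0,"wx": 0,"wy": 0,"wz": 0,"jaw": 0.3},
    {"tx": 0,"ty": 0,"tz": 0,"wx": 0,"wy": 0,"wz": 0,"jaw": 0.3},
    {"tx": 0,"ty": 0,"tz": 0,"wx": 0,"wy": 0,"wz": 0,"jaw": 0.3},
    {"tx": -1,"ty": 0,"tz": 0,"wx": 0,"wy": 0,"wz": 0,"jaw": 0.3},
    {"tx": -2,"ty": 0,"tz": 0,"wx": 0,"wy": 0,"wz": 0,"jaw": 0.3},
    {"tx": -2,"ty": 0,"tz": 0,"wx": 0,"wy": 0,"wz": 0,"jaw": 0.3},
    {"tx": -1,"ty": -2,"tz": 0,"wx": 0,"wy": 0,"wz": 0,"jaw": 0.3},
    {"tx": 0,"ty": -3,"tz": 0,"wx": 0,"wy": 0,"wz": 0,"jaw": 0.3},
    {"tx": 0,"ty": -3,"tz": 0,"wx": 0,"wy": 0,"wz": 0,"jaw": 0.3},
    {"tx": 0,"ty": -3,"tz": 0,"wx": 0,"wy": 0,"wz": 0,"jaw": 0.3},
    {"tx": 0,"ty": -3,"tz": 0,"wx": 0,"wy": 0,"wz": 0,"jaw": 0.3},
    {"tx": 0,"ty": -3,"tz": 0,"wx": 0,"wy": 0,"wz": 0,"jaw": 0.3},
    {"tx": 0,"ty": -3,"tz": 0,"wx": 0,"wy": 0,"wz": 0,"jaw": 0.3},
    {"tx": 0,"ty": -3,"tz": 0,"wx": 0,"wy": 0,"wz": 0,"jaw": 0.3},
    {"tx": 0,"ty": 0,"tz": 0,"wx": 0,"wy": 0,"wz": 0,"jaw": 0.3}
  ]
}}

```text
time: 8.85
tool_pos: [466.7, -85.8, 261.7]
tcp_rot: [-3.136, 1.491, 1.608]
contact_force: [0.4, -0.1, -0.8]
grip_width: 59.5
```

```bash
python3 - <<'E'
from h import *
o=readout.get_obs();print(o['time'],o['tool_pos'],o['contact_force'],o['grip_width'],o['joint_positions'].round(2))
a=imaging.capture('side');b=imaging.capture('top')
cv2.imwrite('pics/s9.png',cv2.resize(a[50:350,100:500],(800,600),interpolation=cv2.INTER_CUBIC))
cv2.imwrite('pics/t9.png',cv2.resize(b[130:330,220:420],(600,600),interpolation=cv2.INTER_CUBIC))
E
```

```text
8.85 [466.74938514 -85.78964912 261.65421851] [ 0.38961736 -0.09690627 -0.79710766] 59.50381028412647 [-0.39  0.25  1.62  0.08  1.3   1.13]
```

View pics/s9.png

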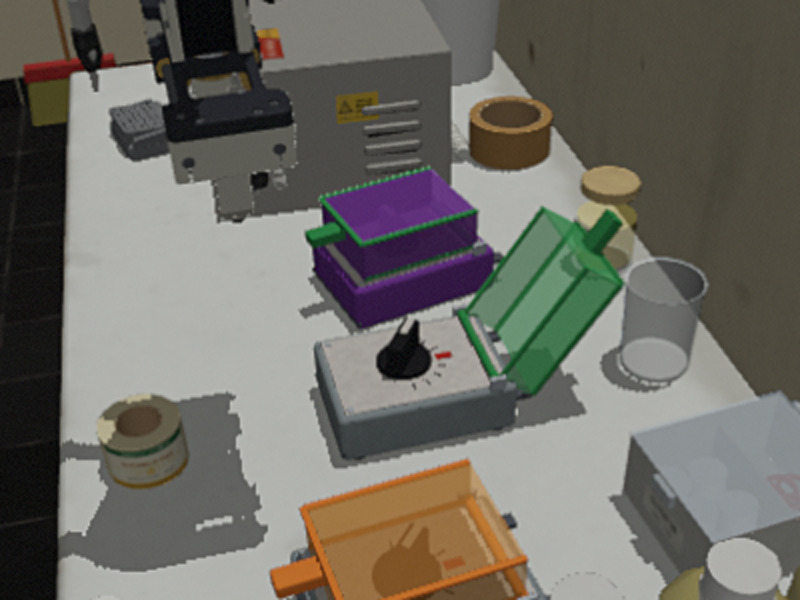

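View pics/t9.png

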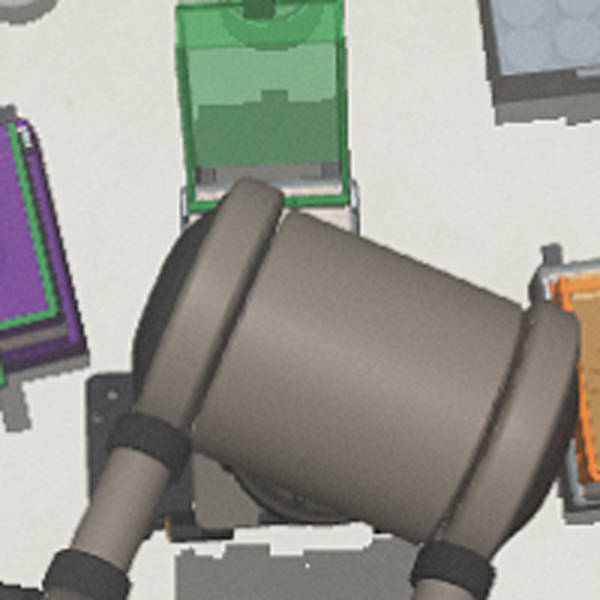

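The guard now leans fully open on its stop, and the knob at (405,350) is uncovered. I'll compute the pointer angle and knob centre from the first top picture.

```bash
python3 - <<'E'
from h import *
a=cv2.imread('pics/top0.png');cr=cv2.resize(a[200:255,285:340],(660,660),interpolation=cv2.INTER_CUBIC)
cr=cv2.normalize(cr,None,0,255,cv2.NORM_MINMAX);cv2.imwrite('pics/k0.png',cr[:600])
b=imaging.capture('side');cv2.imwrite('pics/k1.png',cv2.resize(b[195:260,265:345],(800,600),interpolation=cv2.INTER_CUBIC)) if 0 else cv2.imwrite('pics/k1.png',cv2.resize(b[200:248,280:344],(800,600),interpolation=cv2.INTER_CUBIC))
E
```

```text
(no output)
```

View pics/k0.png

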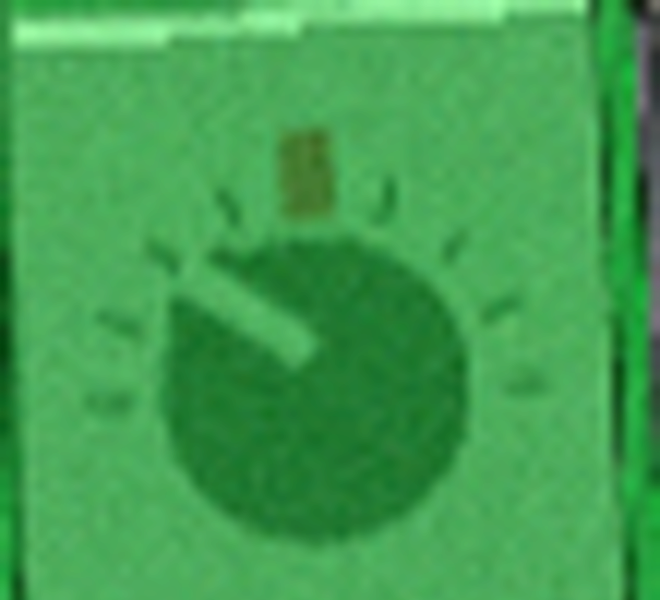

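View pics/k1.png

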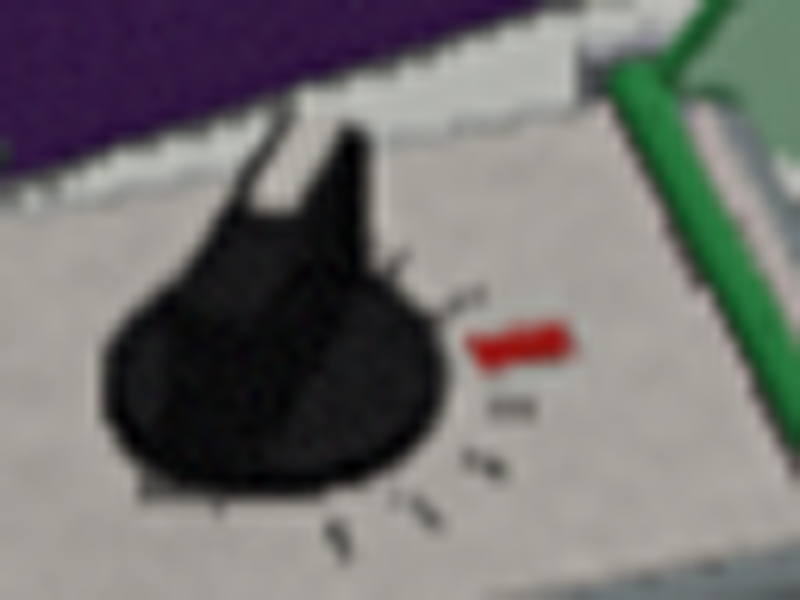

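```bash
python3 - <<'E'
from h import *
c=lambda u,v:(285+u/12-.46,200+v/12-.46)
s=lambda u,v:(280+u/12.5-.46,200+v/12.5-.46)
A=onz('top',[c(302,350),c(192,273)],82.5);B=onz('side',[s(275,213),s(318,113)],82.5)
for L in(A,B):
    d=L[1]-L[0];print(L,np.linalg.norm(d),'world ang',np.arctan2(d[1],d[0]))
dk=onz('top',[c(317,392)],57.5);print('disc',dk)
m=onz('top',[c(305,173)],50);print('mark',m);print('mark side',onz('side',[s(520,345)],50))
print('disc side',onz('side',[s(275,375)],57.5))
E
```

```text
[[586.33478837 -74.33848112  82.5       ]
 [598.18720269 -58.22784771  82.5       ]] 20.00080583232378 world ang 0.9365174064639965
[[588.67135712 -77.36281506  82.5       ]
 [599.16984416 -57.59290983  82.5       ]] 22.384534457973864 world ang 1.0826310378452297
disc [[584.68859671 -76.06821805  57.5       ]]
mark [[620.1457572  -74.54985516  50.        ]]
mark side [[622.48881263 -73.03631482  50.        ]]
disc side [[587.26632167 -79.63294432  57.5       ]]
```

```bash
python3 - <<'E'
from h import *
a=cv2.imread('pics/top0.png');cr=cv2.resize(a[315:375,190:250],(600,600),interpolation=cv2.INTER_CUBIC)
for z in(340,380,420,460,500):
  for y,col in((36,(0,0,255)),(42,(255,0,0))):
    u=proj('top',[[387,y,z]])[0];print(z,y,u);cv2.circle(cr,tuple(int(t) for t in (u-[190,315]+.5)*10),4,col,1)
cv2.imwrite('pics/rod.png',cr)
E
```

```text
340 36 [223.12655633 342.58877127]
340 42 [218.5841171  342.59865122]
380 36 [217.92280549 342.44296901]
380 42 [213.14846911 342.4498733 ]
420 36 [212.14683156 342.27655779]
420 42 [207.11629869 342.27974098]
460 36 [205.69963663 342.08507337]
460 42 [200.38472112 342.08358003]
500 36 [198.45825216 341.86271471]
500 42 [192.8260529  341.85530575]
```

View pics/rod.png

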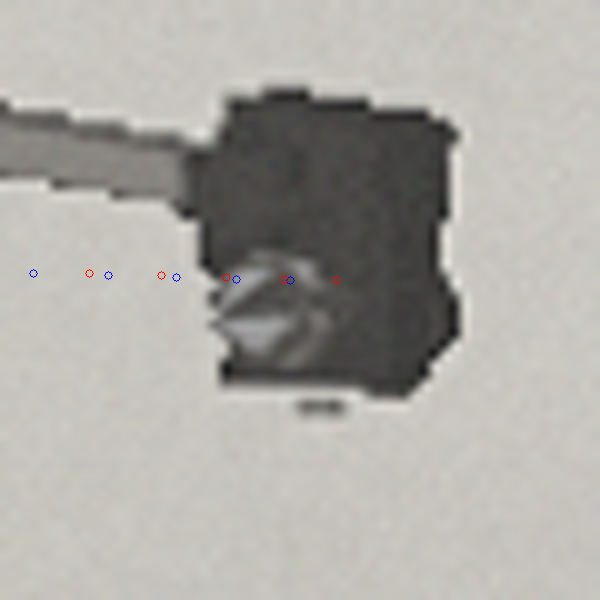

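The rod top is at or below about z 425. I'll keep the 0.08 tilt, which keeps the fork to the right of the rod, and turn the tool about the vertical so the jaws straddle the bar.

Request:
{"fn": "arm_command", "kwargs": {
  "plan": [
    {"tx": 0,"ty": 0,"tz": 0,"wx": -0.135,"wy": 0,"wz": -0.011,"jaw": 0},
    {"tx": 0,"ty": 0,"tz": 0,"wx": -0.135,"wy": 0,"wz": -0.011,"jaw": 0},
    {"tx": 0,"ty": 0,"tz": 0,"wx": -0.135,"wy": 0,"wz": -0.011,"jaw": 0},
    {"tx": 0,"ty": 0,"tz": 0,"wx": -0.135,"wy": 0,"wz": -0.011,"jaw": 0},
    {"tx": 0,"ty": 0,"tz": 0,"wx": -0.135,"wy": 0,"wz": -0.011,"jaw": 0},
    {"tx": 0,"ty": 0,"tz": 0,"wx": -0.135,"wy": 0,"wz": -0.011,"jaw": 0},
    {"tx": 0,"ty": 0,"tz": 0,"wx": -0.135,"wy": 0,"wz": -0.011,"jaw": 0},
    {"tx": 0,"ty": 0,"tz": 0,"wx": 0,"wy": 0,"wz": 0,"jaw": 0}
  ]
}}

```text
time: 9.8
tool_pos: [470.5, -85.7, 260.4]
tcp_rot: [-3.128, 1.49, 2.567]
contact_force: [0.9, -0.4, 0.3]
grip_width: 45.9
```

```bash
cat > st.py <<'E'
from h import *
import sys
o=readout.get_obs();R=Ro.from_euler('xyz',o['tcp_rot']).as_matrix();X=o['tool_pos']
print(round(o['time'],2),X.round(1),o['contact_force'].round(1),o['grip_width'].round(1),o['joint_positions'].round(2));print(R.round(3),'bar ang',np.arctan2(R[1,1],R[0,1]))
if len(sys.argv)>3:
    G=np.array([float(v) for v in sys.argv[1:4]]);T=G-R[:,0]*R[2,0]**0*12*np.array([1,1,0]);print('tool shift cm',(R.T@(T-X)/10).round(2),T)
E
python3 st.py 586 -77.5 190; python3 st.py 586 -77.5 90
```

```text
Traceback (most recent call last):
  File "st.py", line 4, in <module>
    print(round(o['time'],2),X.round(1),o['contact_force'].round(1),o['grip_width'].round(1),o['joint_positions'].round(2));print(R.round(3),'bar ang',np.arctan2(R[1,1],R[0,1]))
                                                                    ^^^^^^^^^^^^^^^^^^^^^
AttributeError: 'float' object has no attribute 'round'
Traceback (most recent call last):
  File "st.py", line 4, in <module>
    print(round(o['time'],2),X.round(1),o['contact_force'].round(1),o['grip_width'].round(1),o['joint_positions'].round(2));print(R.round(3),'bar ang',np.arctan2(R[1,1],R[0,1]))
                                                                    ^^^^^^^^^^^^^^^^^^^^^
AttributeError: 'float' object has no attribute 'round'
```

```bash
sed -i "s/o\['grip_width'\].round(1)/o['grip_width']/" st.py
python3 st.py 586 -77.5 190; python3 st.py 586 -77.5 90
```

```text
9.8 [470.5 -85.7 260.4] [ 0.9 -0.4  0.3] 45.903010738417876 [-0.35  0.29  1.57  0.02  1.36  0.23]
[[-0.067  0.555  0.829]
 [ 0.044  0.832 -0.553]
 [-0.997 -0.001 -0.08 ]] bar ang 0.9828346997732876
tool shift cm [6.27 7.1  9.79] [586.80843909 -78.02356487 190.        ]
9.8 [470.5 -85.7 260.4] [ 0.9 -0.4  0.3] 45.903010738417876 [-0.35  0.29  1.57  0.02  1.36  0.23]
[[-0.067  0.555  0.829]
 [ 0.044  0.832 -0.553]
 [-0.997 -0.001 -0.08 ]] bar ang 0.9828346997732876
tool shift cm [16.24  7.11 10.59] [586.80843909 -78.02356487  90.        ]
```

Request:
{"fn": "arm_command", "kwargs": {
  "plan": [
    {"tx": 1.05,"ty": 1.18,"tz": 1.63,"wx": 0,"wy": 0,"wz": 0,"jaw": 0},
    {"tx": 1.05,"ty": 1.18,"tz": 1.63,"wx": 0,"wy": 0,"wz": 0,"jaw": 0},
    {"tx": 1.05,"ty": 1.18,"tz": 1.63,"wx": 0,"wy": 0,"wz": 0,"jaw": 0},
    {"tx": 1.05,"ty": 1.18,"tz": 1.63,"wx": 0,"wy": 0,"wz": 0,"jaw": 0},
    {"tx": 1.05,"ty": 1.18,"tz": 1.63,"wx": 0,"wy": 0,"wz": 0,"jaw": 0},
    {"tx": 1.05,"ty": 1.18,"tz": 1.63,"wx": 0,"wy": 0,"wz": 0,"jaw": 0},
    {"tx": 0,"ty": 0,"tz": 0,"wx": 0,"wy": 0,"wz": 0,"jaw": 0},
    {"tx": 0,"ty": 0,"tz": 0,"wx": 0,"wy": 0,"wz": 0,"jaw": 0}
  ]
}}

```text
time: 10.6
tool_pos: [585.5, -78.3, 189.3]
tcp_rot: [-3.122, 1.489, 2.57]
contact_force: [-0.4, 0.2, -0.8]
grip_width: 45.9
```

```bash
python3 st.py 586 -77.5 90; python3 - <<'E'
from h import *
a=imaging.capture('side')
cv2.imwrite('pics/s10.png',cv2.resize(a[50:350,100:500],(800,600),interpolation=cv2.INTER_CUBIC))
E
```

```text
10.6 [585.5 -78.3 189.3] [-0.4  0.2 -0.8] 45.88343653882432 [-0.27  0.55  1.36  0.02  1.31  0.31]
[[-0.069  0.558  0.827]
 [ 0.044  0.83  -0.556]
 [-0.997 -0.002 -0.082]] bar ang 0.9791300466715512
tool shift cm [9.89 0.12 0.9 ] [586.82292689 -78.02978507  90.        ]
```

View pics/s10.png

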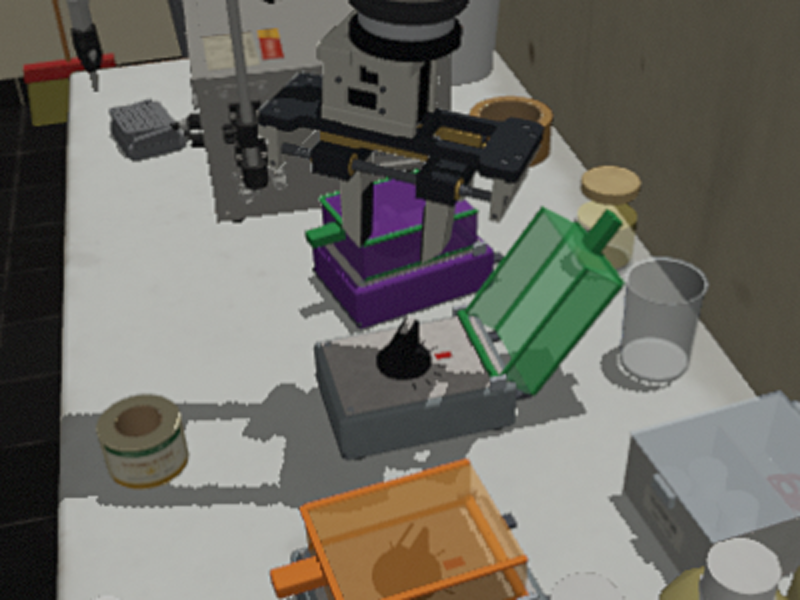

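Request:
{"fn": "arm_command", "kwargs": {
  "plan": [
    {"tx": 1.5,"ty": 0.03,"tz": 0.14,"wx": 0,"wy": 0,"wz": 0,"jaw": 0},
    {"tx": 1.5,"ty": 0.03,"tz": 0.14,"wx": 0,"wy": 0,"wz": 0,"jaw": 0},
    {"tx": 1.5,"ty": 0.03,"tz": 0.14,"wx": 0,"wy": 0,"wz": 0,"jaw": 0},
    {"tx": 1.5,"ty": 0.03,"tz": 0.14,"wx": 0,"wy": 0,"wz": 0,"jaw": 0},
    {"tx": 1.0,"ty": 0,"tz": 0.09,"wx": 0,"wy": 0,"wz": 0,"jaw": 0},
    {"tx": 0,"ty": 0,"tz": 0,"wx": 0,"wy": 0,"wz": 0,"jaw": 0},
    {"tx": 0,"ty": 0,"tz": 0,"wx": 0,"wy": 0,"wz": 0,"jaw": 0}
  ]
}}

```text
time: 11.35
tool_pos: [587.0, -78.1, 120.4]
tcp_rot: [-3.131, 1.491, 2.562]
contact_force: [-0.1, -0.1, -0.4]
grip_width: 46.3
```

```bash
python3 st.py 586 -77.5 92; python3 - <<'E'
from h import *
a=imaging.capture('side')
cv2.imwrite('pics/s11.png',cv2.resize(a[110:290,200:440],(800,600),interpolation=cv2.INTER_CUBIC))
b=imaging.capture('top')
cv2.imwrite('pics/t11.png',cv2.resize(b[130:330,220:420],(600,600),interpolation=cv2.INTER_CUBIC))
E
```

```text
11.35 [587.  -78.1 120.4] [-0.1 -0.1 -0.4] 46.26488561962772 [-0.27  0.62  1.44  0.03  1.16  0.31]
[[-0.067  0.557  0.828]
 [ 0.044  0.831 -0.555]
 [-0.997 -0.001 -0.079]] bar ang 0.9804740482527025
tool shift cm [2.83 0.   0.2 ] [586.79818088 -78.02260441  92.        ]
```

View pics/s11.png

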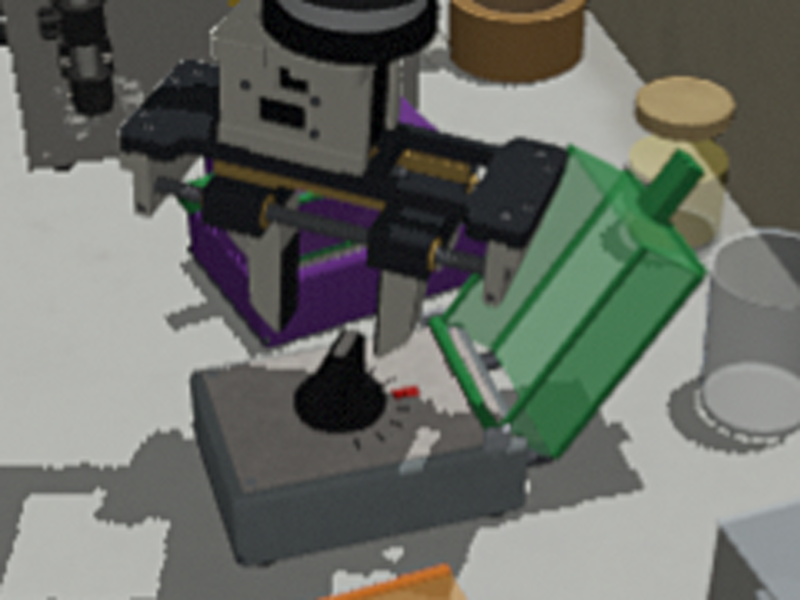

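View pics/t11.png

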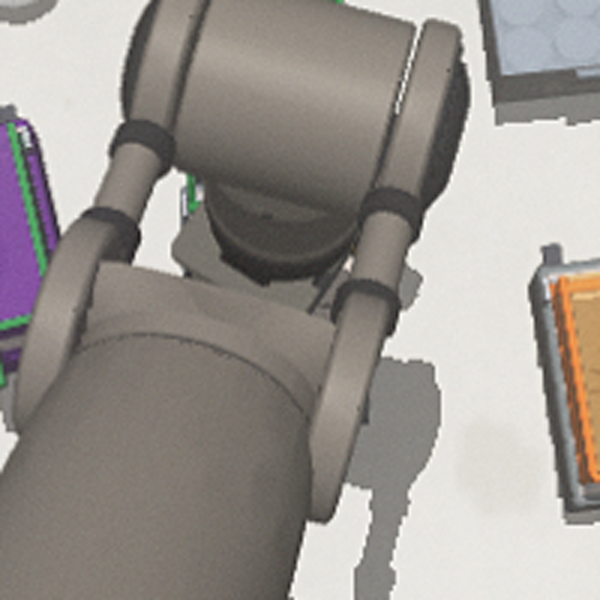

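The body end clears the open guard: about 20 mm or more at the rim, and 30 mm at the guard's side wall. Descending the last 28 mm and closing on the bar.

Request:
{"fn": "arm_command", "kwargs": {
  "plan": [
    {"tx": 1.0,"ty": 0,"tz": 0.07,"wx": 0,"wy": 0,"wz": 0,"jaw": 0},
    {"tx": 1.0,"ty": 0,"tz": 0.07,"wx": 0,"wy": 0,"wz": 0,"jaw": 0},
    {"tx": 0.9,"ty": 0,"tz": 0.07,"wx": 0,"wy": 0,"wz": 0,"jaw": 0},
    {"tx": 0,"ty": 0,"tz": 0,"wx": 0,"wy": 0,"wz": 0,"jaw": 0},
    {"tx": 0,"ty": 0,"tz": 0,"wx": 0,"wy": 0,"wz": 0,"jaw": 0}
  ]
}}

```text
time: 11.95
tool_pos: [586.4, -77.8, 89.9]
tcp_rot: [-3.124, 1.489, 2.57]
contact_force: [1.3, 0.9, -0.4]
grip_width: 46.3
```

```bash
python3 st.py 586 -77.5 90; python3 - <<'E'
from h import *
a=imaging.capture('side')
cv2.imwrite('pics/s12.png',cv2.resize(a[110:290,200:440],(800,600),interpolation=cv2.INTER_CUBIC))
E
```

```text
11.95 [586.4 -77.8  89.9] [ 1.3  0.9 -0.4] 46.272456051937525 [-0.27  0.66  1.46  0.03  1.1   0.3 ]
[[-0.068  0.556  0.828]
 [ 0.044  0.831 -0.554]
 [-0.997 -0.001 -0.081]] bar ang 0.980975657640441
tool shift cm [-0.01  0.01  0.04] [586.82104699 -78.02848191  90.        ]
```

View pics/s12.png

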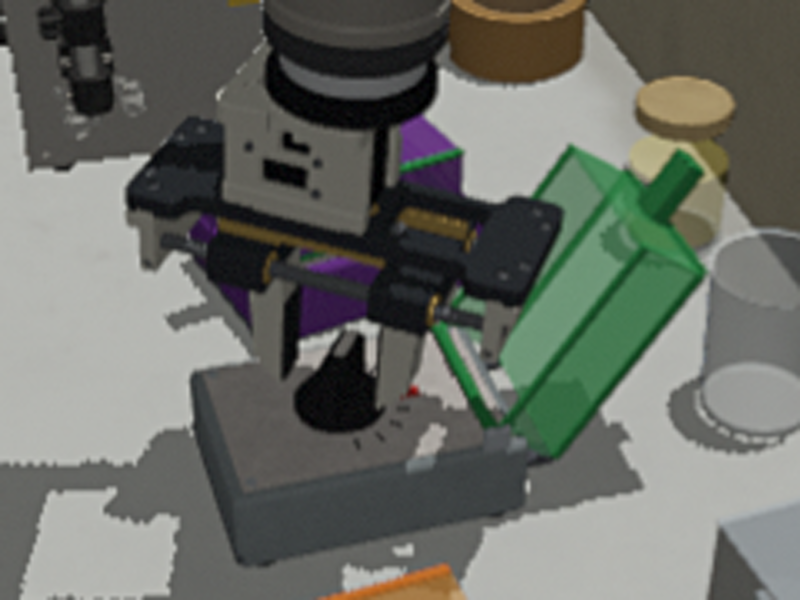

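Request:
{"fn": "arm_command", "kwargs": {
  "plan": [
    {"tx": 0,"ty": 0,"tz": 0,"wx": 0,"wy": 0,"wz": 0,"jaw": -0.4},
    {"tx": 0,"ty": 0,"tz": 0,"wx": 0,"wy": 0,"wz": 0,"jaw": -0.7},
    {"tx": 0,"ty": 0,"tz": 0,"wx": 0,"wy": 0,"wz": 0,"jaw": -1},
    {"tx": 0,"ty": 0,"tz": 0,"wx": 0,"wy": 0,"wz": 0,"jaw": -1},
    {"tx": 0,"ty": 0,"tz": 0,"wx": 0,"wy": 0,"wz": 0,"jaw": -1},
    {"tx": 0,"ty": 0,"tz": 0,"wx": 0,"wy": 0,"wz": 0,"jaw": -1},
    {"tx": 0,"ty": 0,"tz": 0,"wx": 0,"wy": 0,"wz": 0,"jaw": -1}
  ]
}}

```text
time: 12.7
tool_pos: [586.8, -78.0, 90.6]
tcp_rot: [-3.129, 1.491, 2.564]
contact_force: [0.3, 0.1, -0.0]
grip_width: 13.9
```

```bash
python3 st.py 586 -77.5 90; python3 - <<'E'
from h import *
a=imaging.capture('side')
cv2.imwrite('pics/s13.png',cv2.resize(a[170:260,260:380],(800,600),interpolation=cv2.INTER_CUBIC))
E
```

```text
12.7 [586.8 -78.   90.6] [ 0.3  0.1 -0. ] 13.872492427514088 [-0.27  0.66  1.46  0.03  1.1   0.3 ]
[[-0.067  0.556  0.828]
 [ 0.044  0.831 -0.555]
 [-0.997 -0.001 -0.08 ]] bar ang 0.9808923201111003
tool shift cm [ 0.06 -0.    0.  ] [586.80136328 -78.02234711  90.        ]
```

View pics/s13.png

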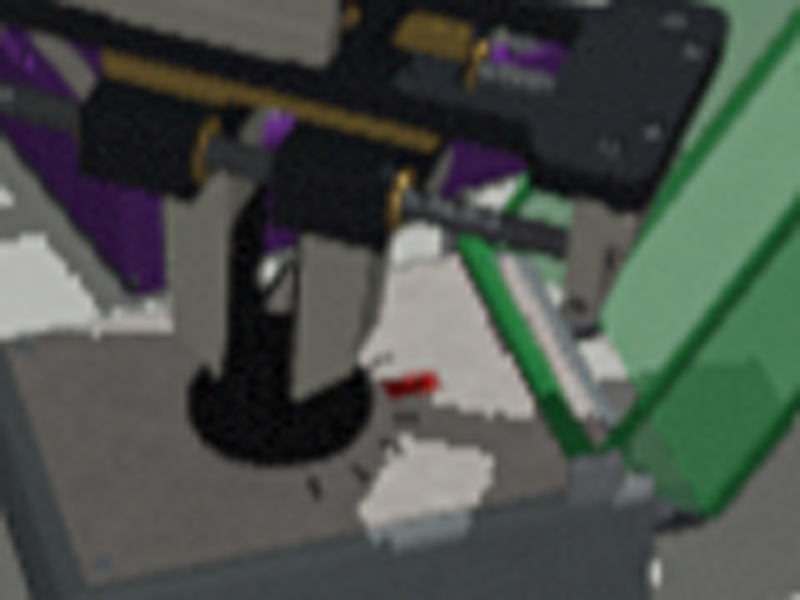

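Gripped at 13.9 mm with almost no side force. Turning clockwise by about 0.945 rad.

Request:
{"fn": "arm_command", "kwargs": {
  "plan": [
    {"tx": 0,"ty": 0,"tz": 0,"wx": 0.105,"wy": 0,"wz": 0.0084,"jaw": -1},
    {"tx": 0,"ty": 0,"tz": 0,"wx": 0.105,"wy": 0,"wz": 0.0084,"jaw": -1},
    {"tx": 0,"ty": 0,"tz": 0,"wx": 0.105,"wy": 0,"wz": 0.0084,"jaw": -1},
    {"tx": 0,"ty": 0,"tz": 0,"wx": 0.105,"wy": 0,"wz": 0.0084,"jaw": -1},
    {"tx": 0,"ty": 0,"tz": 0,"wx": 0.105,"wy": 0,"wz": 0.0084,"jaw": -1},
    {"tx": 0,"ty": 0,"tz": 0,"wx": 0.105,"wy": 0,"wz": 0.0084,"jaw": -1},
    {"tx": 0,"ty": 0,"tz": 0,"wx": 0.105,"wy": 0,"wz": 0.0084,"jaw": -1},
    {"tx": 0,"ty": 0,"tz": 0,"wx": 0.105,"wy": 0,"wz": 0.0084,"jaw": -1},
    {"tx": 0,"ty": 0,"tz": 0,"wx": 0.105,"wy": 0,"wz": 0.0084,"jaw": -1},
    {"tx": 0,"ty": 0,"tz": 0,"wx": 0,"wy": 0,"wz": 0,"jaw": -1},
    {"tx": 0,"ty": 0,"tz": 0,"wx": 0,"wy": 0,"wz": 0,"jaw": -1}
  ]
}}

```text
time: 13.85
tool_pos: [584.8, -76.5, 90.6]
tcp_rot: [-3.075, 1.489, 1.67]
contact_force: [-5.7, 4.2, 5.6]
grip_width: 14.1
```

```bash
python3 st.py; python3 - <<'E'
from h import *
a=imaging.capture('side')
cv2.imwrite('pics/s14.png',cv2.resize(a[170:260,260:380],(800,600),interpolation=cv2.INTER_CUBIC))
E
```

```text
13.85 [584.8 -76.5  90.6] [-5.7  4.2  5.6] 14.117411480726126 [-0.3   0.63  1.52  0.09  1.03  1.19]
[[-0.008  0.999  0.033]
 [ 0.081  0.033 -0.996]
 [-0.997 -0.005 -0.082]] bar ang 0.033361086276935153
```

View pics/s14.png

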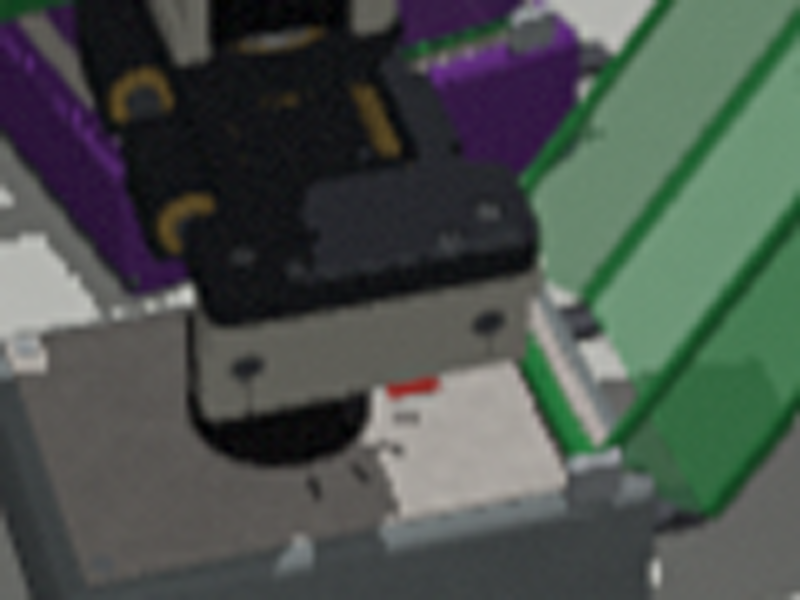

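Open, lift straight up, then back off to the right so the top view is clear.

Request:
{"fn": "arm_command", "kwargs": {
  "plan": [
    {"tx": 0,"ty": 0,"tz": 0,"wx": 0,"wy": 0,"wz": 0,"jaw": -0.3},
    {"tx": 0,"ty": 0,"tz": 0,"wx": 0,"wy": 0,"wz": 0,"jaw": -0.1},
    {"tx": 0,"ty": 0,"tz": 0,"wx": 0,"wy": 0,"wz": 0,"jaw": -0.1},
    {"tx": 0,"ty": 0,"tz": 0,"wx": 0,"wy": 0,"wz": 0,"jaw": -0.1},
    {"tx": -1,"ty": 0,"tz": -0.08,"wx": 0,"wy": 0,"wz": 0,"jaw": -0.1},
    {"tx": -2,"ty": 0,"tz": -0.16,"wx": 0,"wy": 0,"wz": 0,"jaw": -0.1},
    {"tx": -3,"ty": 0,"tz": -0.24,"wx": 0,"wy": 0,"wz": 0,"jaw": -0.1},
    {"tx": -3,"ty": 0,"tz": -0.24,"wx": 0,"wy": 0,"wz": 0,"jaw": -0.1},
    {"tx": -3,"ty": -1,"tz": -0.24,"wx": 0,"wy": 0,"wz": 0,"jaw": -0.1},
    {"tx": -3,"ty": -3,"tz": 0,"wx": 0,"wy": 0,"wz": 0,"jaw": -0.1},
    {"tx": 0,"ty": -3,"tz": 1,"wx": 0,"wy": 0,"wz": 0,"jaw": -0.1},
    {"tx": 0,"ty": -2.5,"tz": 3,"wx": 0,"wy": 0,"wz": 0,"jaw": -0.1},
    {"tx": 0,"ty": -2,"tz": 3,"wx": 0,"wy": 0,"wz": 0,"jaw": -0.1},
    {"tx": 0,"ty": -2,"tz": 3,"wx": 0,"wy": 0,"wz": 0,"jaw": -0.1},
    {"tx": 0,"ty": -2,"tz": 3,"wx": 0,"wy": 0,"wz": 0,"jaw": -0.1},
    {"tx": 0,"ty": -2,"tz": 3,"wx": 0,"wy": 0,"wz": 0,"jaw": -0.1},
    {"tx": 0,"ty": -2,"tz": 3,"wx": 0,"wy": 0,"wz": 0,"jaw": -0.1},
    {"tx": 0,"ty": 0,"tz": 0,"wx": 0,"wy": 0,"wz": 0,"jaw": -0.1}
  ]
}}

```text
time: 15.7
tool_pos: [396.4, -279.0, 226.4]
tcp_rot: [-3.123, 1.493, 1.618]
contact_force: [0.3, 0.9, -0.2]
grip_width: 41.5
```

```bash
python3 st.py; python3 - <<'E'
from h import *
a=imaging.capture('side');b=imaging.capture('top');cv2.imwrite('pics/top_raw.png',b)
cv2.imwrite('pics/s15.png',cv2.resize(a[110:290,200:440],(800,600),interpolation=cv2.INTER_CUBIC))
cv2.imwrite('pics/t15.png',cv2.resize(b[100:400,150:550],(800,600),interpolation=cv2.INTER_CUBIC))
E
```

```text
15.7 [ 396.4 -279.   226.4] [ 0.3  0.9 -0.2] 41.51011968738225 [-0.8   0.32  1.63  0.05  1.25  0.72]
[[-0.004  1.     0.028]
 [ 0.078  0.029 -0.997]
 [-0.997 -0.001 -0.078]] bar ang 0.02851870310071907
```

View pics/s15.png

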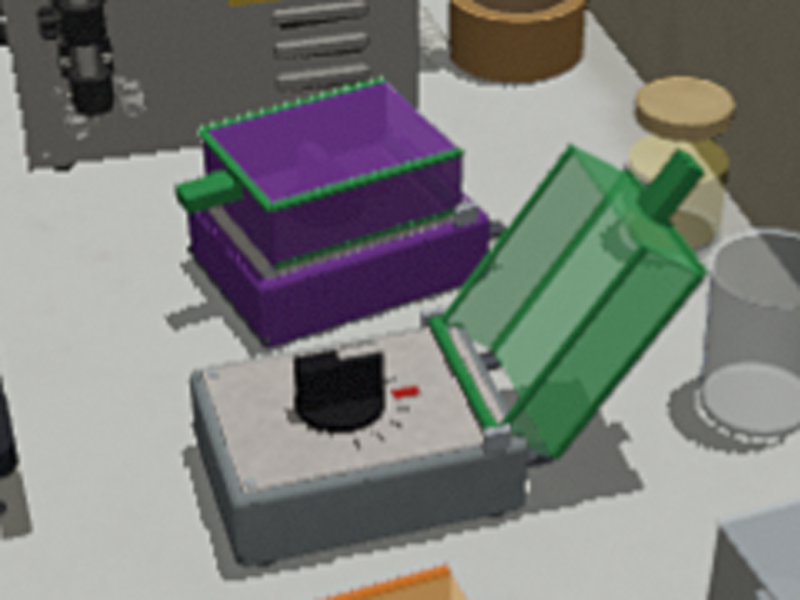

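View pics/t15.png

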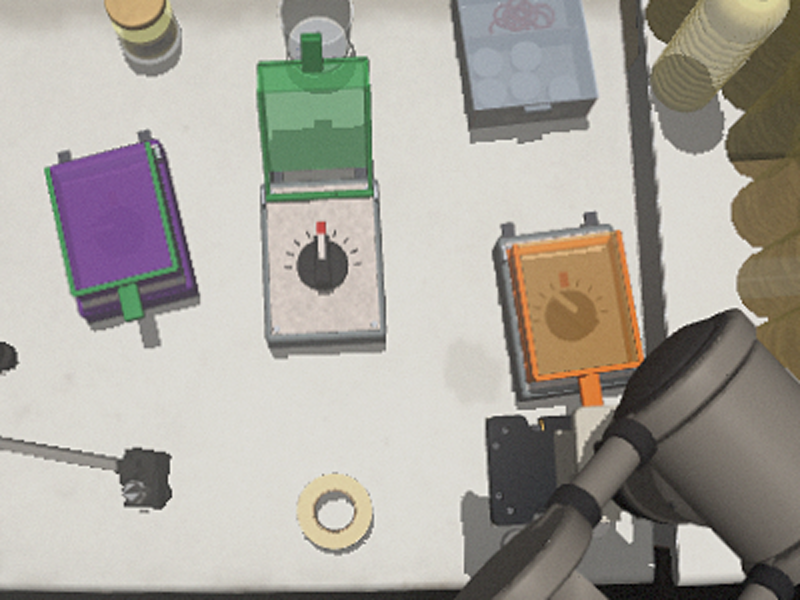

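The pointer stands at the red mark near (322,240), the green guard is open, and the orange one is shut. Next I measure the angle closely.

```bash
python3 - <<'E'
from h import *
b=cv2.imread('pics/top_raw.png')
cr=cv2.resize(b[202:252,286:336],(600,600),interpolation=cv2.INTER_CUBIC);cv2.imwrite('pics/k9.png',cr)
hsv=cv2.cvtColor(b,cv2.COLOR_BGR2HSV)
roi=np.zeros(b.shape[:2],np.uint8);roi[202:252,286:336]=1
red=((hsv[...,1]>120)&((hsv[...,0]<8)|(hsv[...,0]>172))&(roi>0));ys,xs=np.nonzero(red);m=onz('top',[(xs.mean(),ys.mean())],50)[0]
cv=cv2.inRange(b,(0,0,0),(70,70,70))*roi;cs=max(cv2.findContours(cv,cv2.RETR_EXTERNAL,cv2.CHAIN_APPROX_NONE)[0],key=cv2.contourArea)
(cx,cy),(w,h),_=cv2.fitEllipse(cv2.convexHull(cs));print('disc px',cx,cy,w,h)
msk=np.zeros_like(roi);cv2.circle(msk,(round(cx),round(cy)),12,1,-1)
wh=(b.min(2)>140)&(msk>0);ys,xs=np.nonzero(wh);print(len(xs),xs.min(),xs.max(),ys.min(),ys.max())
P=onz('top',np.c_[xs,ys],82.5)[:,:2];c=P.mean(0);vt=np.linalg.svd(P-c)[2][0];vt*=np.sign(vt[0]);print('line ang',np.arctan2(vt[1],vt[0]),c)
k=onz('top',[(cx,cy)],57.5)[0];print('knob',k,'mark',m,'dir',np.arctan2(m[1]-k[1],m[0]-k[0]))
E
```

```text
disc px 311.5028076171875 242.45379638671875 3.144407272338867 7.389343738555908
182 300 324 238 254
line ang -1.4833205986438298 [552.56096183 -78.93559181]
knob [565.87544876 -76.81072988  57.5       ] mark [621.65962995 -75.34650125  50.        ] dir 0.0262420720423738
```

View pics/k9.png

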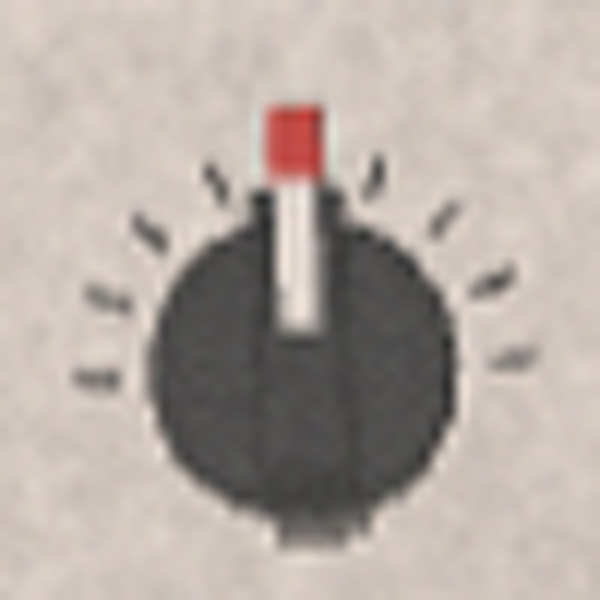

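The automatic disc threshold failed (it caught a tick, so its numbers mean nothing), but the crop can be read directly. The white line leans 7 px in 147, 0.048 rad. The scale's end ticks, (97,380) and (515,360), tilt by the same 0.048 rad, so the pointer is on the mark to within about 0.02 rad. Handing in.

```bash
python3 - <<'E'
from plant import bot
print(bot.close_job())
E
```

```text
the job is handed in; nothing more can be done
None
```

The job is done and handed in at about 16 s of the 51 s allowed. I lifted the green guard by its tab past vertical and let it fall open onto its stop. I then turned the knob about 0.95 rad clockwise, until its white pointer stood at the red mark, and left the guard open.

**Last checks:**
- **Pointer:** it lines up with the red mark to within about 0.02 rad, read by eye from a close crop of the top view. My automatic angle measurement failed because its threshold caught a scale tick, so I ignored it.
- **Guards:** the green guard is leaning open. The orange guard is shut and the purple look-alike is as it was; I touched neither.
- **Robot:** it was clear of everything at hand-in. The highest outside force I read between moves was about 11 N.

**Disagreements:** the two cameras placed the unit about 3 mm apart, so I used a position between them. They also differed by about 0.15 rad on the knob's starting angle. Both grasps closed cleanly, and the jaws squared the knob up.

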